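# Close up the row of slide boxes and latch the keeper

## Task

After the microscopy lesson, put the slide boxes in order: push the whole row of four touching boxes along its metal channel as one train, pushing only on the back of the rearmost box, until the front box rests against the end stop and no gaps are left. Then swing the keeper all the way shut across the channel behind the row by pushing its upright pin, and move clear. Only push with the outside of the fingers: take nothing between them, do not lift any box, and leave the bottle, dish and beaker where they are.

Things in the scene. Friction and masses are not known exactly. Their poses are not given: they have to be found in the camera images.
- tray: Fixed dark steel tray: straight open-topped channel. Origin: mid-length, mid-width, on the table; x runs along the channel to the end stop, z up. Floor 4 mm up, 63 mm wide; side walls 6 mm thick, tops 18 mm up, x = -155 to 155 mm. End stop: upright plate, inner face at x = 145, top 40 mm up; the other end is open. The touching row starts 50 to 115 mm short of the stop
- box1: Front box of the row, next to the end stop: closed slide box of frosted white plastic, 40 mm along the channel (its x), 60 mm across (its y), 36 mm high, 60 to 130 g; all four boxes look alike. Origin: centre of its underside; its x axis points to the end stop
- box2: Second box from the stop: closed slide box of frosted white plastic, 40 mm along the channel (its x), 60 mm across (its y), 36 mm high, 60 to 130 g; all four boxes look alike. Origin: centre of its underside; its x axis points to the end stop
- box3: Third box from the stop: closed slide box of frosted white plastic, 40 mm along the channel (its x), 60 mm across (its y), 36 mm high, 60 to 130 g; all four boxes look alike. Origin: centre of its underside; its x axis points to the end stop
- box4: Rearmost box, the one to push (on its face at x = -20 mm; that face is at tray x = -15 mm when home; the row slides at a few newtons): closed slide box of frosted white plastic, 40 mm along the channel (its x), 60 mm across (its y), 36 mm high, 60 to 130 g; all four boxes look alike. Origin: centre of its underside; its x axis points to the end stop
- keeper (a joint): Keeper's swing, rad: 0 = fully shut, straight across the channel; grows as it opens, anticlockwise from above, to 2.7; at 1.57 it lies outside the channel, parallel to it, pointing away from the stop. Starts at 1.75 to 2.5, stays where left, takes about 1 N at the pin. Steel bar 12 mm wide, 20 to 32 mm above the table, reaching 58 mm from its pivot; shut, it is 3 mm clear of the last box
- keeper_pivot (a point): Keeper's pivot axis, beside the channel at tray x = -24, y = -48 mm, 32 mm above the table (top of the bar)
- keeper_pin (a point): Top centre of the keeper's upright round brass pin, 12 mm in diameter, 46 mm from the pivot axis along the bar; it rises above the bar to 74 mm above the table, so it can be pushed above the height of the boxes. From the pivot it lies along tray +y when shut
- stain_bottle: Bystander: amber dropper bottle, 36 mm diameter, 75 mm high, loose; origin at the centre of its underside
- dish: Bystander: shallow glass dish, 90 mm diameter, 16 mm high, loose; origin at the centre of its underside
- beaker: Bystander: small glass beaker, 54 mm diameter, 65 mm high, loose; origin at the centre of its underside
Not all that is in view belongs to the job. What is shaped like the box1 but green is not meant.

How it is judged:
By the outcome, as a careful person would: the job done as asked, in the order asked, and still so for the second after the job is handed in, with the robot touching nothing.
It also fails if it takes over 51 s, if anything falls off the work surface, if the arm or the gripper's body presses on something with over 40 N, if the wrist force passes 120 N, or if a joint passes its speed limit or range.

## Robot

A 7-joint arm with a two-finger parallel gripper is mounted at the origin on the work surface. World frame = base frame: x ahead of the robot, y to its left, z up, the work surface at z = 0. Lengths are in m, angles in degrees, forces in N, time in s.
With the tool pointing down it reaches from about 0.425 to 0.875 m from the base axis. Payload 4.7 kg.
Tool frame: the origin (TCP) lies at the very end of the fingers, on their centre line; the grasp point (between the pads) lies 19 mm behind it; z points along the fingers, y is the direction in which the jaws open and shut (so a half turn about z gives the same grasp; the last joint's range is limited). The gripper opens to 87 mm and grips with 3 to 60 N. Pads are 19 mm wide; open, the fingers measure 117 mm over their backs; the gripper's body (75 mm by 190 mm) begins 51 mm behind the grasp point.
Start: joints at [68.188, 18.392, -4.016, 83.108, 1.295, 78.541, -3.26], TCP at [0.25, -0.6, 0.188] pointing down, gripper open.
Joint ranges: [-163.93, 163.93], [-17.29, 119.83], [-79.2, 71.16], [3.27, 140.29], [-89.18, 269.18], [5.43, 117.66], [-154.24, 154.24]. Speed limits (degrees/s): [147.25, 147.25, 180, 180, 180, 180, 180].

## Interface

Orientations are given as [roll, pitch, yaw] about the fixed x, y, z axes, in that order (R = Rz(yaw) Ry(pitch) Rx(roll)).
In Python, from cell import ctrl, viewer, workorder gives the robot as it stands.
- The arm moves only by the tool play_rows, never from a script. Its argument "increments" is a list of rows, each a list of 4 numbers: the shift along the tool's x, y, z in units of 50 mm (1.0 is 50 mm), then the turn about the tool's z in units of 6 degrees (1.0 is 6 degrees). A call has 1 to 5 rows; each row shifts and turns the commanded pose from where the row before left it, along the tool's axes as they then stand; what a row does not reach is not made up. A row lasts 1/8 s, in which the tool goes at most 62.5 mm and 10.7 degrees, less where a joint would pass 70% of its speed; a pose out of reach is approached as far as the arm can. A call is refused whole if a number of a shift passes 1 or a number of a turn 1, either way. A call with a gripper value outside its range is refused whole. "gripper" is the finger opening in mm, from 0 to 87, set as the call begins (left out, the last holds). The fingers move at their own pace and stop on an object; "force" is the grip in N (left out, the last holds). Time passes only in rows, so rows that do not move let the fingers close. It gives the time, the measured TCP pose, the force and the opening at its end, in the units of the state.
- ctrl.state(): the state, without advancing time (a new reading comes with each control period).
- viewer.read_camera(name): name is "scene" or "top"; returns a dict with "color" (480x640x3 uint8, red, green, blue), "fx", "fy", "cx", "cy" (pixels), "R" (3x3) and "t" (3): a world point X has camera coordinates R X + t. Camera axes: x right, y down, z forward; pixel columns grow to the right and rows downward; lengths in m; the calibration is good to about 2 mm. A picture is of the moment at which its call begins. There is no depth.
- workorder.job_done(): hands the job in, once; it reports no verdict.
Trained networks look in the newest picture that a camera, given by its name, has taken for a name from the list of things; names that differ only in an ending like _2 or _b are one class to them, and where a whole thing is asked for, a point or a joint stands for the part that bears it (a point fixed in the world has none). Each returns a list of dicts, best first, with "confidence" (0 to 1); they miss things now and then, are a little off and sometimes report something else, mostly with a low value. They report only what shows in the picture. A call takes as long as a camera call. They do not tell look-alikes from the thing itself.
- viewer.spot_in(camera, thing): "xy" ([column, row] in pixels, amid what is visible of it).
- viewer.tip_of(camera, thing): "xy" ([column, row] in pixels: a listed point, or the origin of a listed thing).
The state is a dict: "time": time; "joint_pos": joint angles; "dq": joint speeds; "joint_torque": joint torques, N m; "tcp_pos": TCP position; "tool_rot": TCP orientation; "force": force on the tool from outside, world axes, zero at the start; "torque": the same for the moment, N m; "finger_gap": finger opening in m.
Only numpy, scipy, OpenCV 4.12 (cv2) and the standard library are available. Lean on these libraries where they do the work, as an engineer would, in place of code of your own. Each camera call takes 0.05 s, during which the arm holds its last target.

## Working session

There is one attempt and no reset: what is moved stays moved. The work goes in short steps, Python scripts to look and compute and a tool call to move; the robot and the scene stay as the last step left them, time stands still between calls to the robot, and variables do not carry over. Pictures are saved under pics/ and viewed, and the job is handed in when it is done.

Besides the shell and the picture viewer there is one more tool, called after "Call:" as name([rows], argument=value, ...), one row to a line, values as JSON. play_rows: Moves the arm, as the interface text tells. Its arguments: {"type":"object","properties":{"increments":{"type":"array"},"gripper":{"type":"number"},"force":{"type":"number"}},"required":["increments"]}

```bash
ls; mkdir -p pics
python3 - <<'E'
from cell import ctrl, viewer, workorder
import cv2
s=ctrl.state();print(s)
for c in("scene","top"):
    d=viewer.read_camera(c);cv2.imwrite(f"pics/{c}0.png",d["color"][:,:,::-1]);print(c,d["fx"],d["cx"],d["cy"],d["R"],d["t"])
    for n in["tray","box1","box4","keeper_pivot","keeper_pin","stain_bottle","dish","beaker"]:
        print(n,[(x["xy"],round(x["confidence"],2)) for x in viewer.tip_of(c,n)])
E
```

```text
pics
{'time': 0.0, 'joint_pos': array([68.18931554, 18.43975998, -4.01538088, 83.17085621,  1.29668747,
       78.54072469, -3.25842596]), 'dq': array([ 0.03406471, -0.00580843,  0.01006355,  0.05873453, -0.01079881,
        0.03835843,  0.02837864]), 'joint_torque': array([-1.29582400e-03, -4.91276908e+01, -4.04449292e-01, -3.12530065e+01,
       -6.39346079e-02,  4.36358177e-02,  1.51313980e-04]), 'tcp_pos': array([ 0.2497001 , -0.59949241,  0.18728906]), 'tool_rot': array([-1.79893989e+02,  7.23338534e-03,  2.26221191e+01]), 'force': array([ 0.14723715,  0.33263996, -0.13469636]), 'torque': array([-0.01576053,  0.01377782,  0.03706107]), 'finger_gap': 0.08690669573315157}
scene 559.276440089435 317.9108678256852 241.83625962486664 [[-0.25036414  0.96814702  0.0030231 ]
 [ 0.52443443  0.13824288 -0.84015322]
 [-0.81380976 -0.20875882 -0.54234069]] [ 0.14905254 -0.24588752  1.87519179]
tray [([349.6, 269.7], 0.9)]
box1 [([358.6, 232.4], 0.89), ([307.6, 278.2], 0.67), ([338.5, 268.8], 0.64), ([322.9, 273.7], 0.64), ([355.8, 268.0], 0.53)]
box4 [([358.6, 232.4], 0.89), ([307.6, 278.2]
[... 320 characters left out ...]
7596 316.01253004629547 235.99622984017049 [[-0.01734868 -0.99972661  0.01567593]
 [-0.98372893  0.01426286 -0.17909207]
 [ 0.17881953 -0.01852788 -0.98370742]] [-0.0135868   0.57036395  1.06914716]
tray [([277.3, 236.3], 0.96)]
box1 [([285.9, 231.2], 0.96), ([299.8, 222.0], 0.9), ([270.4, 241.7], 0.78), ([283.7, 311.7], 0.76), ([309.7, 217.6], 0.68)]
box4 [([285.9, 231.2], 0.96), ([299.8, 222.0], 0.9), ([270.4, 241.7], 0.78), ([283.7, 311.7], 0.76), ([309.7, 217.6], 0.68)]
keeper_pivot [([276.5, 213.1], 0.75)]
keeper_pin [([283.2, 194.1], 0.69)]
stain_bottle [([287.6, 166.2], 0.45)]
dish [([155.9, 343.0], 0.57), ([311.1, 219.7], 0.28)]
beaker [([481.1, 325.9], 0.97), ([289.5, 165.0], 0.42)]
```

Run:
```python
import cv2
a=cv2.imread("pics/top0.png");cv2.imwrite("pics/top0c.png",cv2.resize(a[130:330,180:400],None,fx=3.5,fy=3.0,interpolation=cv2.INTER_CUBIC))
a=cv2.imread("pics/scene0.png");cv2.imwrite("pics/scene0c.png",cv2.resize(a[190:340,250:450],None,fx=4,fy=4,interpolation=cv2.INTER_CUBIC))
```

```text
(no output)
```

View pics/top0.png

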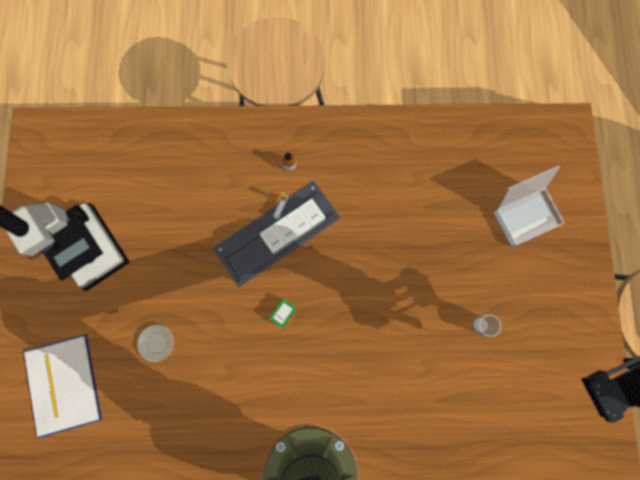

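View pics/scene0.png

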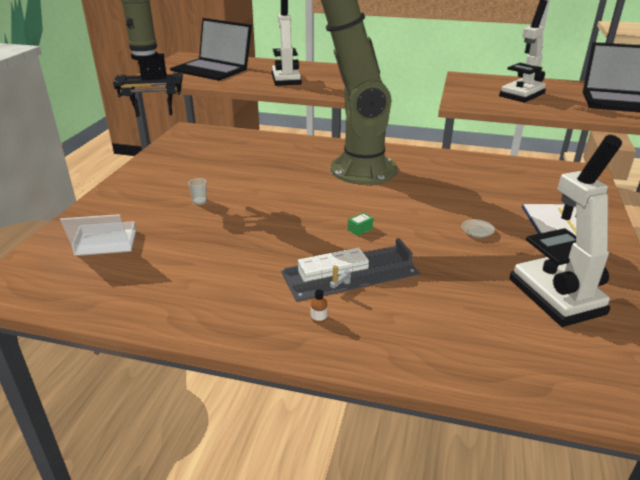

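```bash
sleep 1
```

```text
(no output)
```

View pics/top0c.png

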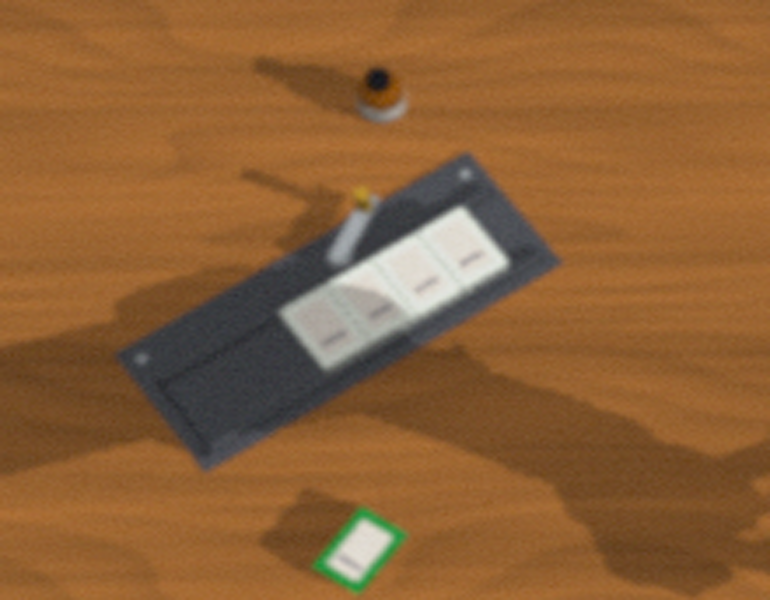

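View pics/scene0c.png

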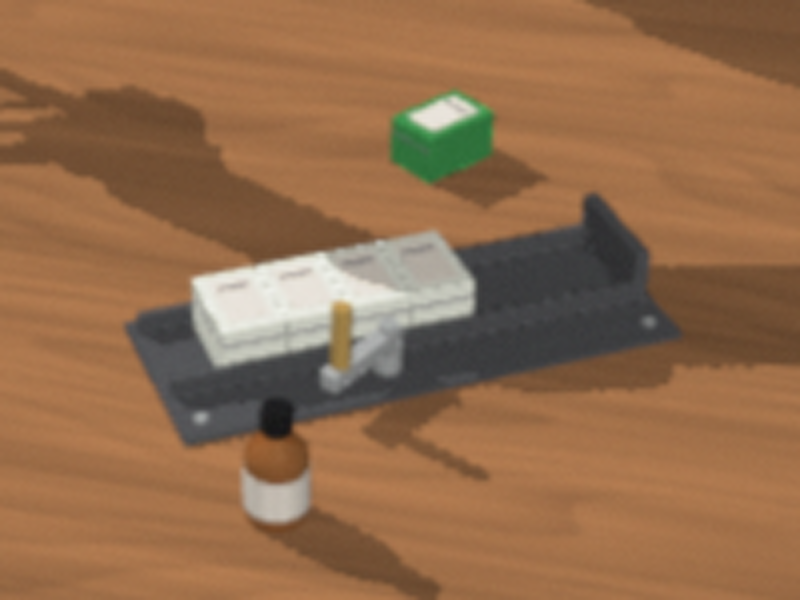

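```bash
cat > h.py <<'E'
from cell import ctrl, viewer, workorder
import cv2, numpy as np
from scipy.optimize import least_squares
def proj(d,X):
    p=np.asarray(d["R"])@X+np.asarray(d["t"]);return np.array([d["fx"]*p[0]/p[2]+d["cx"],d["fy"]*p[1]/p[2]+d["cy"]])
def T(q,p):
    c,s=np.cos(q[2]),np.sin(q[2]);return np.array([q[0]+c*p[0]-s*p[1],q[1]+s*p[0]+c*p[1],p[2]])
def back(d,uv,z):
    R=np.asarray(d["R"]);t=np.asarray(d["t"]);r=R.T@np.array([(uv[0]-d["cx"])/d["fx"],(uv[1]-d["cy"])/d["fy"],1]);c=-R.T@t
    return c+r*(z-c[2])/r[2]
E
python3 - <<'E'
from h import *
D={c:viewer.read_camera(c) for c in("top","scene")}
# pose x,y,yaw, rear xr, keeper phi
def model(q):
    xr,phi=q[3],q[4];o=[]
    for c in("top","scene"):
        d=D[c]
        P=[(0,0,0),(-.024,-.048,.032),(-.024-.046*np.sin(phi),-.048+.046*np.cos(phi),.074)]
        P+=[(xr,-.03,.04),(xr,.03,.04),(xr+.16,.03,.04),(xr+.16,-.03,.04)]
        o+=[proj(d,T(q,p)) for p in P]
    return np.array(o)
obs=np.array([(277.3,236.3),(276.5,213.1),(283.2,194.1),(312.9,199),(325.7,217.3),(272.9,253.3),(260,235),
(349.6,269.7),(347.5,271.5),(335.1,264.6),(303.8,277.5),(298.3,259.5),(359.5,248.3),(368.5,263.3)])
b=back(D["top"],obs[0],0);print(b)
r=least_squares(lambda q:(model(q)-obs).ravel(),[b[0],b[1],np.radians(124),-.1,2.],x_scale=[.01,.01,.1,.01,.1],loss="soft_l1")
q=r.x;print(q[:2],np.degrees(q[2]),q[3:]);print((model(q)-obs).round(1))
print("start xr expected in -.13..-.065")
for n,p in dict(stopend=(.145,0,0),rear=(q[3],0,0),pivot=(-.024,-.048,0)).items(): print(n,T(q,np.array(p)))
print("pin",T(q,np.array((-.024-.046*np.sin(q[4]),-.048+.046*np.cos(q[4]),.074))))
print("bottle",back(D["top"],(287.6,166.2),0),back(D["scene"],(320.1,316.6),0))
for c in D:
    im=D[c]["color"][:,:,::-1].copy();im=cv2.resize(im,None,fx=4,fy=4,interpolation=cv2.INTER_CUBIC)
    for p in [(-.155,-.0315,.018),(-.155,.0315,.018),(.145,.0315,.018),(.145,-.0315,.018),(.145,.0315,.04),(.145,-.0315,.04)]:
        u=proj(D[c],T(q,np.array(p)))*4+1.5;cv2.circle(im,tuple(int(v) for v in u),4,(0,0,255),-1)
    for u in model(q)[(0 if c=="top" else 7):][:7]: cv2.circle(im,tuple(int(v*4+1.5) for v in u),4,(255,255,0),-1)
    x0,y0=(820,600) if c=="top" else (1080,850)
    cv2.imwrite(f"pics/fit_{c}.png",im[y0:y0+580,x0:x0+780])
E
```

```text
[0.58011392 0.07735581 0.        ]
[0.57906226 0.07599626] 122.01035226285738 [-0.12518248  2.07194437]
[[ 0.5  0.4]
 [-1.6  0.9]
 [-0.5  0.1]
 [-0.9 -0.9]
 [-0.9  0.1]
 [-1.6 -2.1]
 [-1.3 -3.6]
 [-0.4 -0.3]
 [-0.4 -0.1]
 [-0.7  0.4]
 [ 0.2 -5.6]
 [-1.2 -1.5]
 [-0.8 -1. ]
 [-0.9 -3. ]]
start xr expected in -.13..-.065
stopend [0.50220175 0.19894935 0.        ]
rear [ 0.64541804 -0.03015251  0.        ]
pivot [0.63248571 0.08108888 0.        ]
pin [0.67261033 0.05859411 0.074     ]
bottle [0.77107277 0.04935994 0.        ] [0.77095241 0.05041507 0.        ]
```

```bash
sleep 1
```

```text
(no output)
```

View pics/fit_top.png

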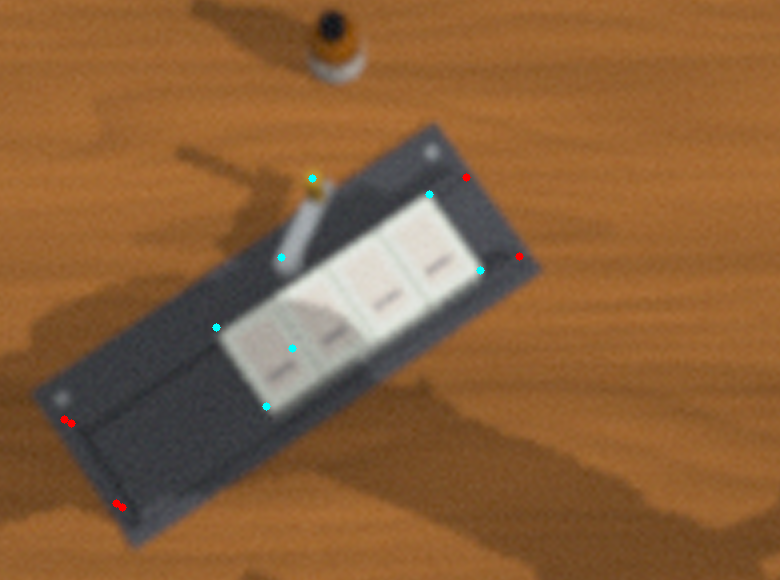

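View pics/fit_scene.png

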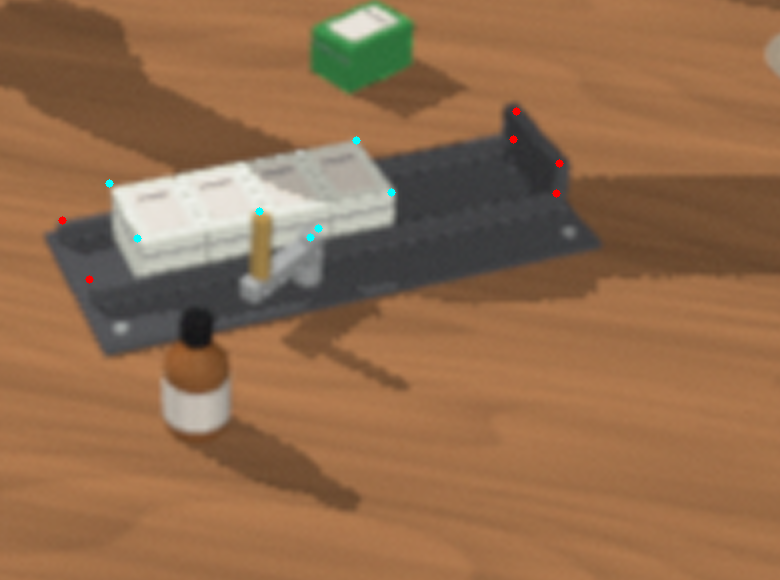

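```bash
cat > fit.py <<'E'
from h import *
D={c:viewer.read_camera(c) for c in("top","scene")}
def model(q):
    xr,phi=q[3],q[4];o=[]
    for c in("top","scene"):
        d=D[c]
        P=[(0,0,0),(-.024,-.048,.032),(-.024-.046*np.sin(phi),-.048+.046*np.cos(phi),.074)]
        P+=[(xr,-.03,.04),(xr,.03,.04),(xr+.16,.03,.04),(xr+.16,-.03,.04)]
        o+=[proj(d,T(q,p)) for p in P]
    return np.array(o)
t=lambda x,y:((x+818.5)/4,(y+598.5)/4)
s=lambda x,y:((x+1078.5)/4,(y+848.5)/4)
obs=np.array([(277.3,236.3),t(286,262),t(314,178),t(430,190),t(484,267),t(272,415),t(216,333),
(349.6,269.7),s(314,236),s(262,214),s(137,248),s(111,187),s(356,143),s(393,198)])
r=least_squares(lambda q:(model(q)-obs).ravel(),[.58,.077,np.radians(124),-.12,2.],x_scale=[.01,.01,.1,.01,.1],loss="soft_l1")
q=r.x;print(q[:2],np.degrees(q[2]),q[3:]);print((model(q)-obs).round(1))
np.save("q.npy",q)
for c in D:
    im=D[c]["color"][:,:,::-1].copy();im=cv2.resize(im,None,fx=4,fy=4,interpolation=cv2.INTER_CUBIC)
    L=lambda a,b,col:cv2.line(im,*[tuple(int(v) for v in proj(D[c],T(q,np.array(p)))*4+1.5) for p in(a,b)],col,1)
    for y in(-.0315,.0315,-.0375,.0375):L((-.155,y,.018),(.155,y,.018),(0,0,255))
    for x in (-.155,.155):L((x,-.08,.004),(x,.06,.004),(0,255,255))
    L((.145,-.0315,.04),(.145,.0315,.04),(0,0,255))
    for u in model(q)[(0 if c=="top" else 7):][:7]: cv2.circle(im,tuple(int(v*4+1.5) for v in u),3,(255,255,0),-1)
    x0,y0=(820,600) if c=="top" else (1080,850)
    cv2.imwrite(f"pics/fit2_{c}.png",im[y0:y0+580,x0:x0+780])
E
python3 fit.py
```

```text
[0.57882449 0.07608145] 123.10554877870078 [-0.12603671  2.05133288]
[[ 0.5  0.5]
 [-1.6 -1. ]
 [-0.8  0.3]
 [-0.6  0.3]
 [-0.9  0. ]
 [-0.7 -2.2]
 [ 0.3 -1.2]
 [-0.3 -0.4]
 [-0.5  0.3]
 [-0.2 -0.7]
 [ 0.4 -1.7]
 [-0.5 -0.3]
 [-0.5 -0.7]
 [-0.5 -1.5]]
```

```bash
sleep 1
```

```text
(no output)
```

View pics/fit2_top.png

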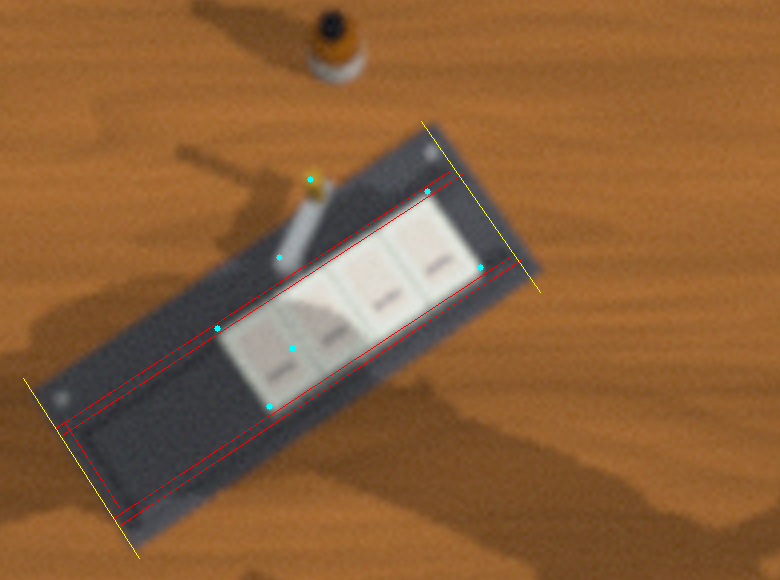

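View pics/fit2_scene.png

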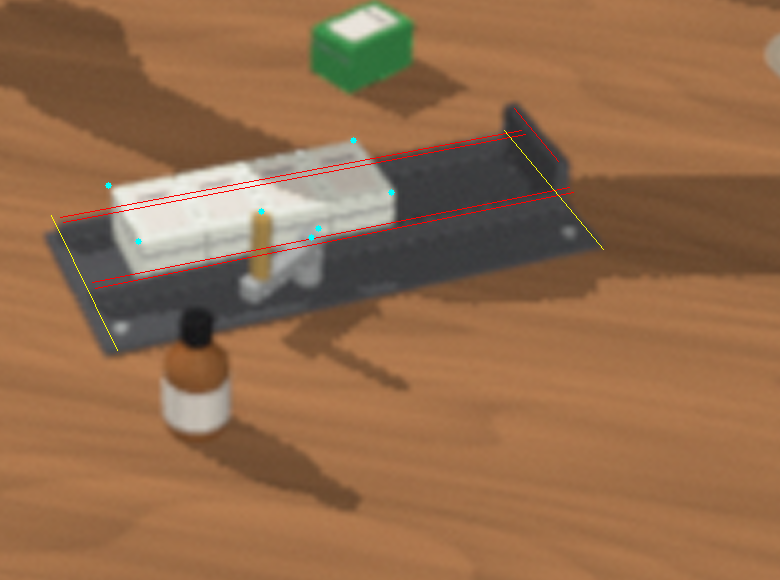

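```bash
cat >> h.py <<'E'
q=np.load("q.npy"); 
def plan(tx,ty,z,nhead,n=None,frame="tray",step=.05,cur=None,turnstep=6.):
    """rows to bring TCP to tray (tx,ty), height z, tool x heading nhead (tray deg)"""
    s=ctrl.state()
    p=np.array(s["tcp_pos"]) if cur is None else np.array(cur[:3]); yaw=s["tool_rot"][2] if cur is None else cur[3]
    tgt=T(Q,np.array([tx,ty,z])); tyaw=nhead+np.degrees(Q[2])
    dy=(tyaw-yaw+180)%360-180
    k=n or int(max(np.ceil(np.abs(tgt-p).max()/step/1.0),np.ceil(np.linalg.norm(tgt-p)/step),np.ceil(abs(dy)/turnstep),1))
    rows=[];d=(tgt-p)/k
    for i in range(k):
        y=np.radians(yaw+dy*i/k);ex=np.array([np.cos(y),np.sin(y),0]);ey=np.array([np.sin(y),-np.cos(y),0])
        rows.append([round(float(v),3) for v in(d@ex/.05,d@ey/.05,-d[2]/.05,-dy/k/6)])
    return rows,[*tgt,tyaw]
Q=q.copy();c_,s_=np.cos(q[2]),np.sin(q[2]);Q[0]-=.003*c_;Q[1]-=.003*s_
def totray(p):
    c,s=np.cos(Q[2]),np.sin(Q[2]);d=np.array(p[:2])-Q[:2];return np.array([c*d[0]+s*d[1],-s*d[0]+c*d[1],p[2]])
E
python3 - <<'E'
from h import *
print(Q,T(Q,np.array([-.16,0,.12])))
for r in plan(-.16,0,.14,0)[0]:print(r)
E
```

```text
[ 0.58046304  0.07356845  2.14859715 -0.12603671  2.05133288] [ 0.66785233 -0.06045808  0.12      ]
[0.698, -0.397, 0.057, -0.985]
[0.735, -0.323, 0.057, -0.985]
[0.764, -0.245, 0.057, -0.985]
[0.786, -0.165, 0.057, -0.985]
[0.799, -0.084, 0.057, -0.985]
[0.803, -0.001, 0.057, -0.985]
[0.799, 0.082, 0.057, -0.985]
[0.786, 0.164, 0.057, -0.985]
[0.765, 0.244, 0.057, -0.985]
[0.736, 0.321, 0.057, -0.985]
[0.699, 0.395, 0.057, -0.985]
[0.655, 0.465, 0.057, -0.985]
[0.603, 0.53, 0.057, -0.985]
[0.545, 0.589, 0.057, -0.985]
[0.482, 0.642, 0.057, -0.985]
[0.413, 0.688, 0.057, -0.985]
[0.34, 0.727, 0.057, -0.985]
```

Call:
play_rows([
  [0.7, -0.4, 0.05, -0.98],
  [0.73, -0.32, 0.05, -0.98],
  [0.76, -0.25, 0.05, -0.98],
  [0.79, -0.17, 0.05, -0.98],
  [0.8, -0.08, 0.05, -0.98],
], gripper=0, force=20)

```text
time: 1.72
tcp_pos: [0.3741, -0.4396, 0.1759]
tool_rot: [180.0, 0.0, 52.3]
force: [0.7, -0.3, 0.5]
finger_gap: 0.0446
```

Call:
play_rows([
  [0.8, 0, 0.05, -0.98],
  [0.8, 0.08, 0.05, -0.98],
  [0.79, 0.16, 0.05, -0.98],
  [0.77, 0.24, 0.05, -0.98],
  [0.74, 0.32, 0.05, -0.98],
])

```text
time: 2.35
tcp_pos: [0.4975, -0.28, 0.1632]
tool_rot: [180.0, 0.0, 81.8]
force: [-0.1, -0.7, 0.3]
finger_gap: 0.0018
```

Run:
```python
from h import *
s=ctrl.state();print(s["time"],s["tcp_pos"],s["tool_rot"],s["joint_pos"],s["finger_gap"])
for r in plan(-.16,0,.14,0)[0]:print(r)
```

```text
2.35 [ 0.49748871 -0.27998501  0.16321388] [1.79990811e+02 6.44901501e-03 8.18056578e+01] [ 48.28472151  11.04461254 -24.37649261  96.00135272   4.72294483
  73.95865763  14.80710332] 0.0018285204291547284
[0.69, 0.392, 0.066, -0.983]
[0.646, 0.461, 0.066, -0.983]
[0.595, 0.525, 0.066, -0.983]
[0.538, 0.584, 0.066, -0.983]
[0.475, 0.636, 0.066, -0.983]
[0.407, 0.681, 0.066, -0.983]
[0.335, 0.72, 0.066, -0.983]
```

Call:
play_rows([
  [0.69, 0.39, 0.07, -0.98],
  [0.65, 0.46, 0.07, -0.98],
  [0.6, 0.53, 0.07, -0.98],
  [0.54, 0.58, 0.07, -0.98],
  [0.48, 0.64, 0.07, -0.98],
])

```text
time: 2.98
tcp_pos: [0.62, -0.1231, 0.1457]
tool_rot: [180.0, -0.0, 111.2]
force: [-0.0, -0.1, -0.3]
finger_gap: 0.0
```

Call:
play_rows([
  [0.4, 0.68, 0.07, -0.98],
  [0.33, 0.72, 0.07, -0.98],
  [0, 0, 0, 0],
])

```text
time: 3.35
tcp_pos: [0.6694, -0.0573, 0.1381]
tool_rot: [179.9, -0.2, 123.1]
force: [0.2, -0.9, 0.7]
finger_gap: 0.0007
```

```bash
cat > look.py <<'E'
import sys
from h import *
n=sys.argv[1]
s=ctrl.state();print(s["time"],s["tcp_pos"],totray(s["tcp_pos"]),s["tool_rot"],s["joint_pos"].round(0),s["finger_gap"])
for c,(x0,y0) in dict(top=(205,150),scene=(270,190)).items():
    d=viewer.read_camera(c);im=cv2.resize(d["color"][:,:,::-1],None,fx=4,fy=4,interpolation=cv2.INTER_CUBIC)
    for p in ((s["tcp_pos"]),):
        u=proj(d,np.array(p))*4+1.5;cv2.drawMarker(im,tuple(int(v) for v in u),(0,0,255),0,10)
    cv2.imwrite(f"pics/{n}_{c}.png",im[y0*4:y0*4+560,x0*4:x0*4+760])
E
python3 look.py a
python3 - <<'E'
from h import *
for r in plan(-.16,0,.018,0)[0]:print(r)
E
```

```text
3.35 [ 0.66936073 -0.05734942  0.13805417] [-0.15821984 -0.00296144  0.13805417] [179.89089915  -0.19542956 123.11362066] [ 29.  27. -36.  82.  15.  76.  25.] 0.0007380280003833775
[0.014, 0.006, 0.802, -0.022]
[0.014, 0.006, 0.802, -0.022]
[0.014, 0.006, 0.802, -0.022]
```

```bash
sleep 1
```

```text
(no output)
```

View pics/a_top.png

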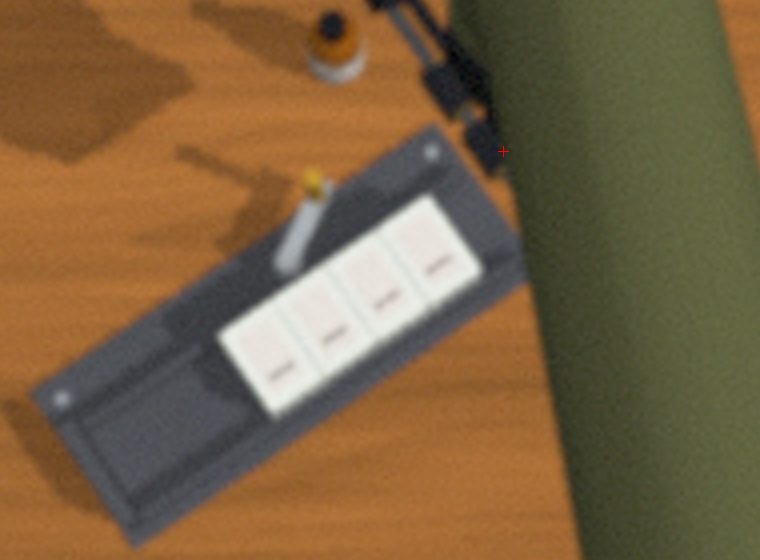

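View pics/a_scene.png

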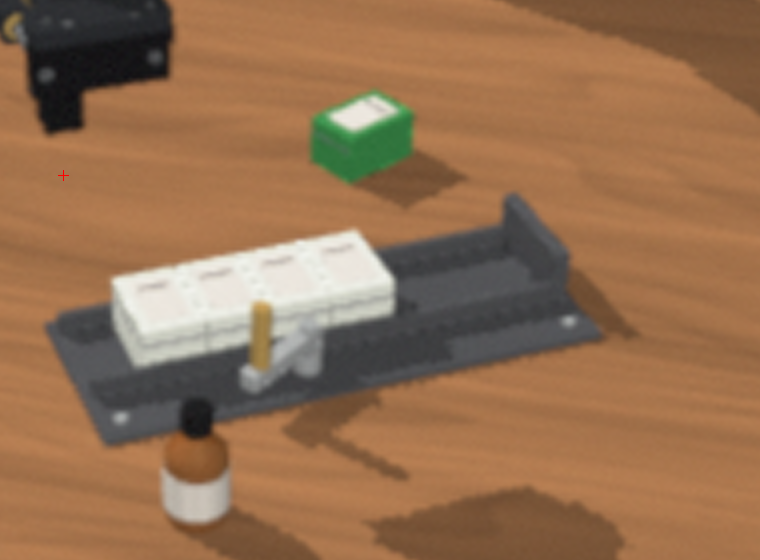

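Call:
play_rows([
  [0, 0, 0.9, 0],
  [0, 0, 0.9, 0],
  [-0.02, 0.06, 0, 0],
  [0, 0, 0, 0],
])

```text
time: 3.95
tcp_pos: [0.6727, -0.0637, 0.0508]
tool_rot: [179.9, 0.1, 122.5]
force: [0.1, -0.2, 0.2]
finger_gap: 0.0004
```

```bash
python3 look.py b
```

```text
3.95 [ 0.67267949 -0.06370614  0.05082481] [-0.1653573  -0.00226952  0.05082481] [1.79890000e+02 9.80070726e-02 1.22529483e+02] [ 28.  31. -34.  87.  18.  67.  24.] 0.000407914857202125
```

```bash
sleep 1
```

```text
(no output)
```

View pics/b_top.png

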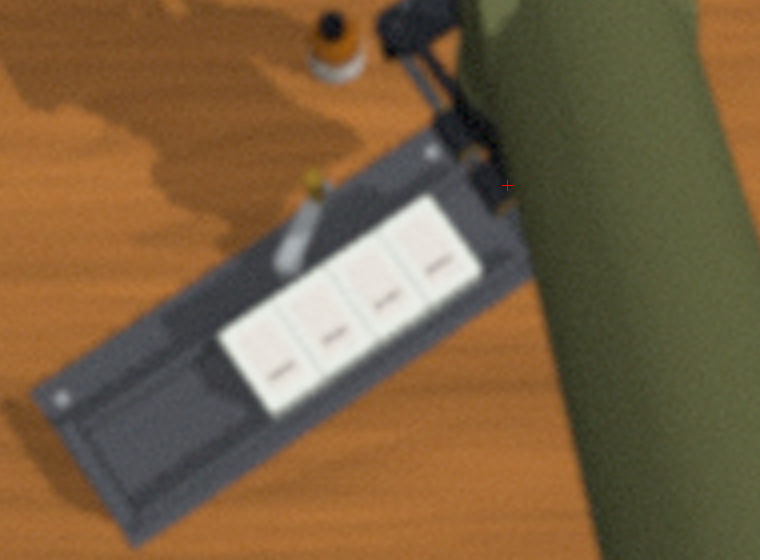

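View pics/b_scene.png

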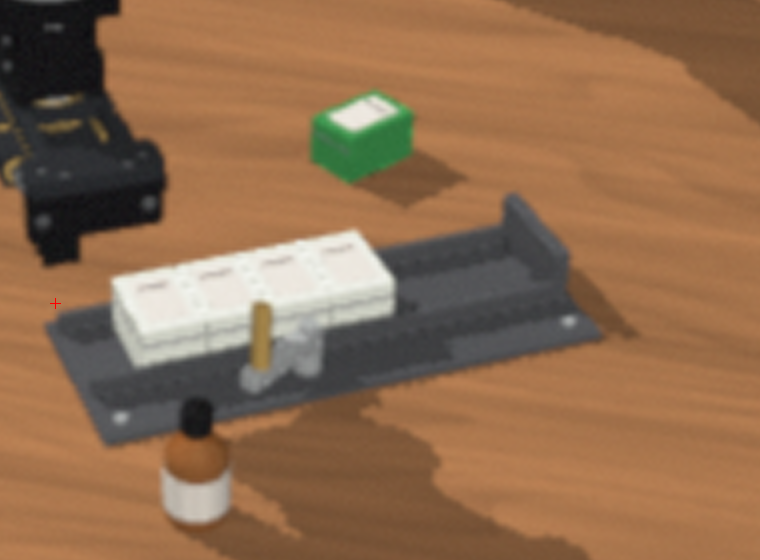

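Run:
```python
from h import *
d=viewer.read_camera("scene");p=ctrl.state()["tcp_pos"];print(p)
for z in (.05,.06,.07,.08,.09):
    print(z,(proj(d,np.array([p[0],p[1],z]))-[270,190])*4)
# finger rectangle corners at tip z
y=np.radians(122.5);ex=np.array([np.cos(y),np.sin(y),0]);ey=np.array([np.sin(y),-np.cos(y),0])
for a in(-.0095,.0095):
  for b in(-.015,.015):
    print(a,b,[((proj(d,np.r_[p[:2],z]+a*ex+b*ey)-[270,190])*4).round() for z in(.051,.121)])
cv2.imwrite("pics/b2.png",cv2.resize(d["color"][100:280,220:400,::-1],None,fx=4,fy=3.3,interpolation=cv2.INTER_CUBIC))
```

```text
[ 0.67310434 -0.06333761  0.05149649]
0.05 [ 54.30630588 303.3134802 ]
0.06 [ 53.7886022  289.34305476]
0.07 [ 53.2665878  275.25630328]
0.08 [ 52.74020863 261.05176678]
0.09 [ 52.20940972 246.72796179]
-0.0095 -0.015 [array([ 32., 291.]), array([ 28., 191.])]
-0.0095 0.015 [array([ 45., 319.]), array([ 41., 218.])]
0.0095 -0.015 [array([ 63., 285.]), array([ 60., 185.])]
0.0095 0.015 [array([ 77., 313.]), array([ 74., 212.])]
```

View pics/b2.png

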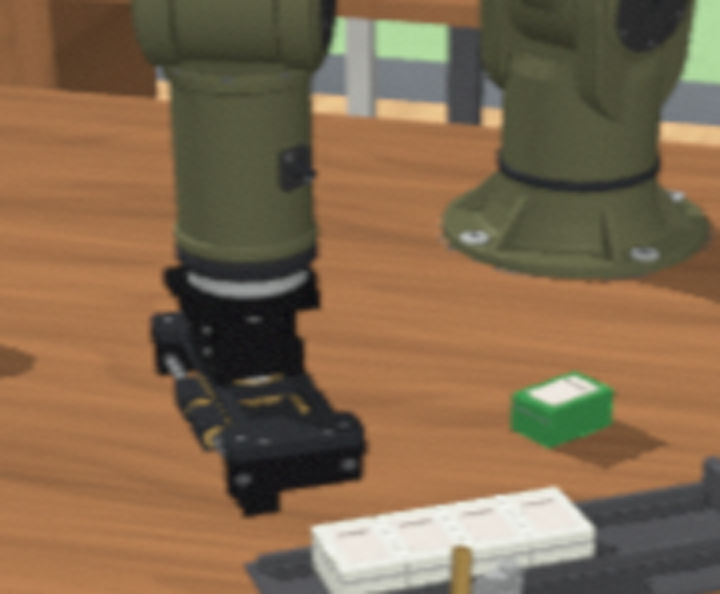

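Run:
```python
from h import *
d=viewer.read_camera("scene");p=ctrl.state()["tcp_pos"];print(p)
y=np.radians(122.5);ex=np.array([np.cos(y),np.sin(y),0]);ey=np.array([np.sin(y),-np.cos(y),0])
for z in(.121,.131,.141):
  print(z,[((proj(d,np.r_[p[:2],z]+a*ex+b*ey)-[270,190])*4).round() for a in(-.0375,.0375) for b in (-.095,.095)])
im=d["color"][230:290,260:330];print(im.shape)
cv2.imwrite("pics/b3.png",cv2.resize(cv2.convertScaleAbs(im[:,:,::-1],alpha=2.2,beta=20),None,fx=10,fy=9,interpolation=cv2.INTER_CUBIC))
```

```text
[ 0.67282186 -0.06327803  0.05114695]
0.121 [array([-51., 130.]), array([ 29., 305.]), array([ 70., 111.]), array([163., 280.])]
0.131 [array([-52., 116.]), array([ 28., 289.]), array([70., 97.]), array([163., 265.])]
0.141 [array([-53., 101.]), array([ 27., 274.]), array([69., 82.]), array([163., 250.])]
(60, 70, 3)
```

View pics/b3.png

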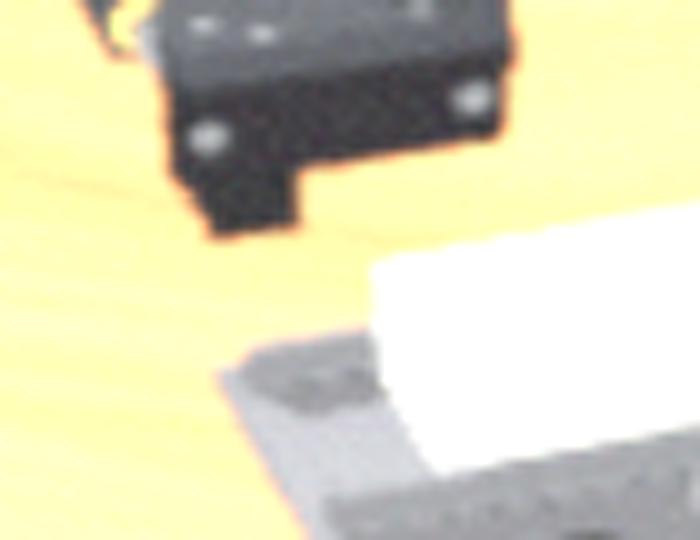

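Run:
```python
from h import *
p=ctrl.state()["tcp_pos"]
y=np.radians(122.5);ex=np.array([np.cos(y),np.sin(y),0]);ey=np.array([np.sin(y),-np.cos(y),0])
for c in("scene","top"):
  d=viewer.read_camera(c)
  print(c,"base",proj(d,np.zeros(3)))
  im=cv2.resize(d["color"][:,:,::-1],None,fx=4,fy=4,interpolation=cv2.INTER_CUBIC);im=cv2.convertScaleAbs(im,alpha=1.6,beta=20)
  for z,col in((.121,(0,0,255)),(.165,(255,0,0))):
    P=[tuple(int(v) for v in proj(d,np.r_[p[:2],z]+a*ex+b*ey)*4+1.5) for a,b in((-.0375,-.095),(.0375,-.095),(.0375,.095),(-.0375,.095))]
    cv2.polylines(im,[np.array(P)],True,col,2)
  x0,y0=(230,120) if c=="top" else (240,160)
  cv2.imwrite(f"pics/c_{c}.png",im[y0*4:y0*4+520,x0*4:x0*4+560])
```

```text
scene base [362.36582687 168.50024407]
top base [310.30569699 475.56489118]
```

View pics/c_top.png

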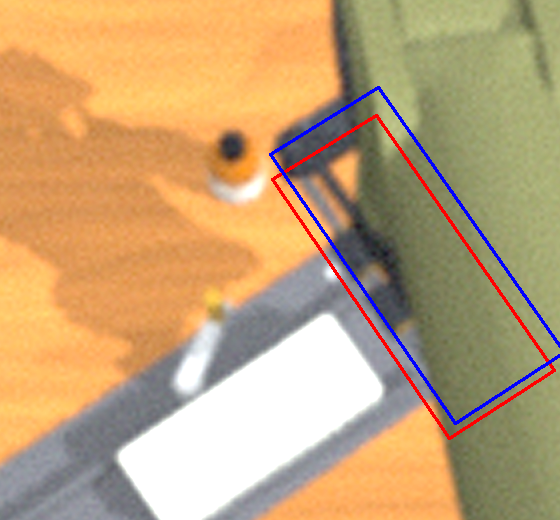

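View pics/c_scene.png

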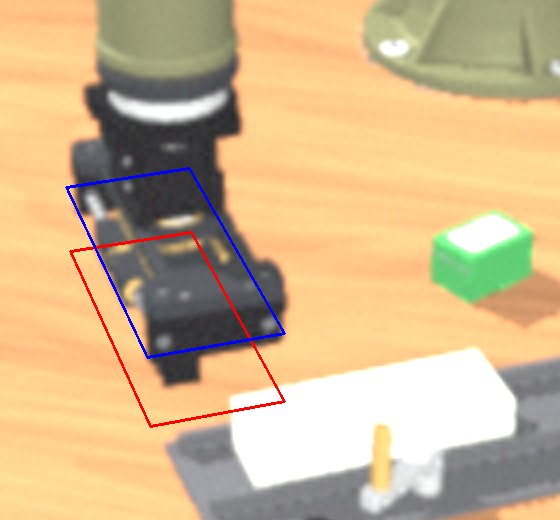

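Call:
play_rows([
  [0.1, 0.05, 0.33, -0.1],
  [0, 0, 0.33, 0],
  [0, 0, 0, 0],
])

```text
time: 4.62
tcp_pos: [0.6686, -0.0574, 0.0129]
tool_rot: [-179.8, -0.2, 123.2]
force: [-0.1, -0.1, 0.7]
finger_gap: 0.0005
```

```bash
python3 look.py d; python3 -c "
from h import *
print(ctrl.state()['force'])"
```

```text
4.625 [ 0.66863816 -0.0574034   0.01288295] [-0.1578704  -0.00232668  0.01288295] [-1.79779685e+02 -1.70176903e-01  1.23209733e+02] [ 28.  33. -34.  89.  19.  64.  23.] 0.00048168205066489387
[0.34328632 0.25594843 0.08335653]
```

```bash
sleep 1
```

```text
(no output)
```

View pics/d_scene.png

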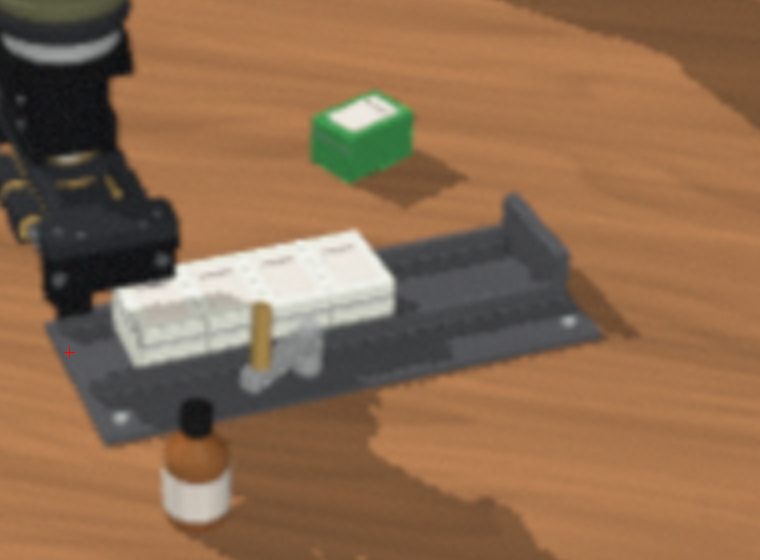

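View pics/d_top.png

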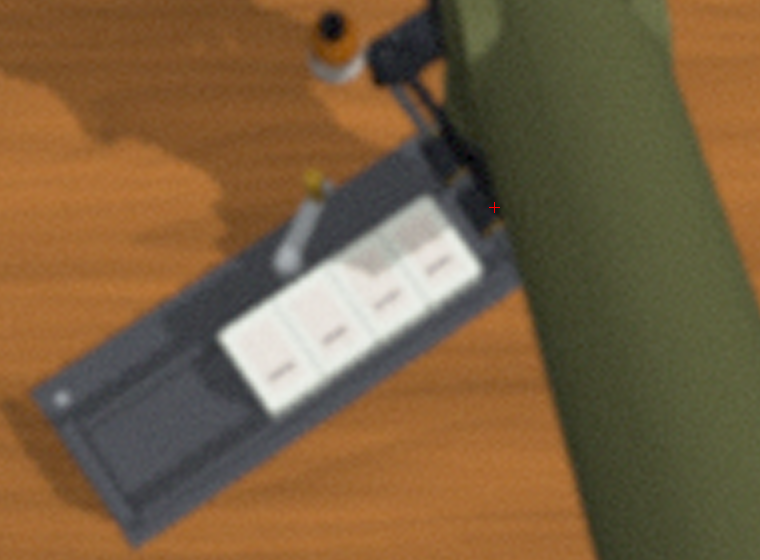

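Call:
play_rows([
  [0.24, 0, -0.05, 0],
  [0.12, -0.05, -0.05, 0],
  [0.1, 0, 0, 0],
  [0.1, 0, 0, 0],
  [0.1, 0, 0, 0],
])

```text
time: 5.35
tcp_pos: [0.6505, -0.0312, 0.0209]
tool_rot: [-180.0, 0.0, 123.2]
force: [0.3, 0.4, 0.6]
finger_gap: 0.0002
```

```bash
python3 look.py e; python3 -c "
from h import *
print(ctrl.state()['force'])"
```

```text
5.35 [ 0.65049987 -0.03117076  0.02086411] [-0.12598939 -0.00146067  0.02086411] [-1.79998270e+02  1.16185882e-02  1.23175039e+02] [ 27.  30. -35.  92.  18.  64.  21.] 0.00018915516663731808
[-1.04879124  0.35664486 -0.70614589]
```

```bash
sleep 1
```

```text
(no output)
```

View pics/e_scene.png

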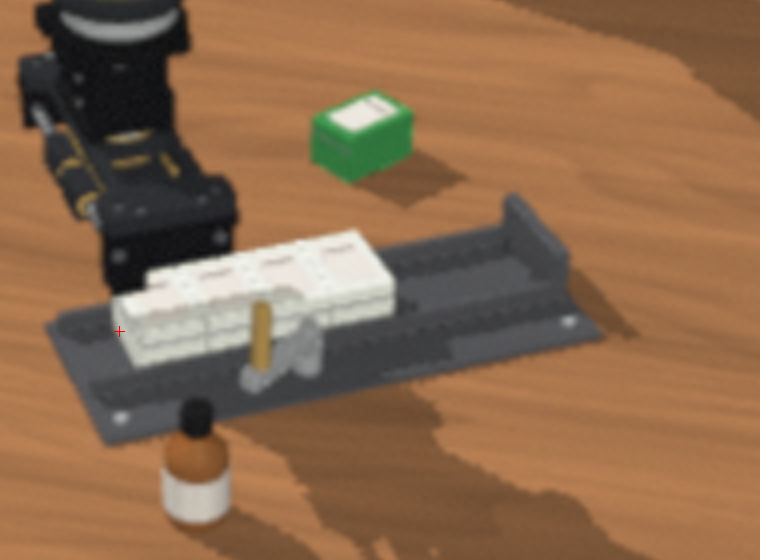

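View pics/e_top.png

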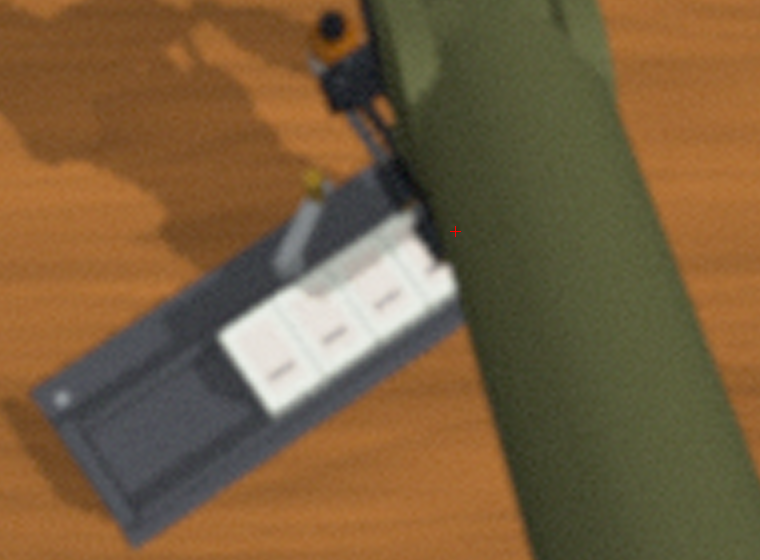

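Call:
play_rows([
  [-0.35, -0.03, 0, 0],
  [-0.35, 0, 0, 0],
  [0, 0, 0.3, 0],
  [0, 0, 0.3, 0],
  [0, 0, 0.1, 0],
])

```text
time: 6.08
tcp_pos: [0.6668, -0.0606, -0.0166]
tool_rot: [-179.9, -0.2, 123.2]
force: [-0.3, -0.3, 0.6]
finger_gap: 0.0002
```

```bash
python3 look.py f; python3 -c "
from h import *
print(ctrl.state()['force'])"
```

```text
6.075 [ 0.66677219 -0.06056613 -0.01659043] [-0.15950056  0.00096381 -0.01659043] [-1.79852089e+02 -1.55775483e-01  1.23236572e+02] [ 27.  34. -33.  91.  20.  61.  22.] 0.00017388586602442777
[ 0.04517316  0.44172029 -1.39381721]
```

```bash
sleep 1
```

```text
(no output)
```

View pics/f_scene.png

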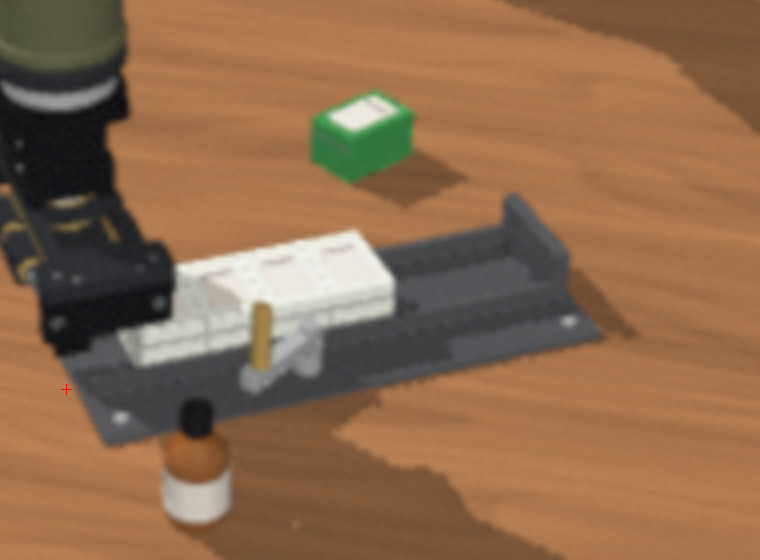

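Call:
play_rows([
  [0.2, 0, 0, 0],
  [0.2, 0, 0, 0],
  [0.1, 0, 0, 0],
  [0.1, 0, 0, 0],
  [0.1, 0, 0, 0],
])

```text
time: 6.8
tcp_pos: [0.6502, -0.0337, -0.0136]
tool_rot: [180.0, 0.2, 123.1]
force: [2.8, -3.6, 1.9]
finger_gap: 0.0003
```

```bash
python3 look.py g; python3 -c "
from h import *
print(ctrl.state()['force'])"
```

```text
6.8 [ 0.65024427 -0.03367637 -0.01358648] [-1.27948648e-01  1.21949551e-04 -1.35864796e-02] [1.79969103e+02 1.55001130e-01 1.23118210e+02] [ 26.  32. -34.  94.  20.  60.  20.] 0.00032843990403862595
[ 0.75526924 -2.2301399   1.81262836]
```

```bash
sleep 1
```

```text
(no output)
```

View pics/g_scene.png

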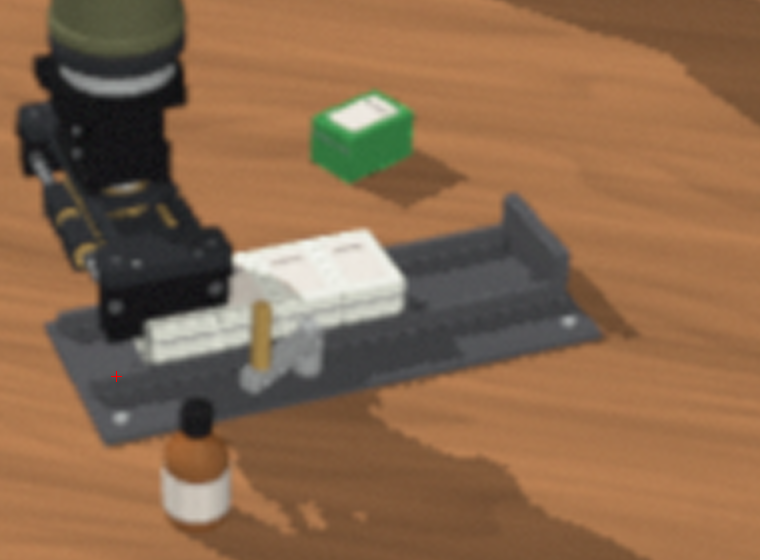

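View pics/g_top.png

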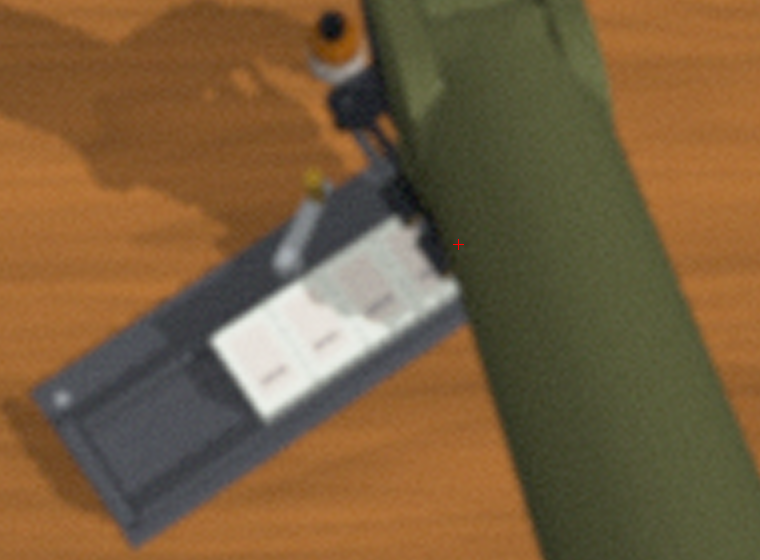

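Call:
play_rows([
  [0.16, 0, 0.02, 0],
  [0.16, 0, 0.02, 0],
  [0.16, 0, 0, 0],
  [0.16, 0, 0, 0],
  [0.16, 0, 0, 0],
])

```text
time: 7.52
tcp_pos: [0.6298, -0.001, -0.0146]
tool_rot: [179.9, 0.3, 123.1]
force: [2.9, -5.4, 4.8]
finger_gap: 0.0005
```

```bash
python3 look.py i
```

```text
7.525 [ 0.62983518 -0.00097359 -0.01464139] [-0.08940755 -0.00064376 -0.01464139] [179.86887831   0.26635811 123.0754646 ] [ 25.  30. -35.  97.  19.  59.  17.] 0.000534583001829805
```

```bash
sleep 1
```

```text
(no output)
```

View pics/i_scene.png

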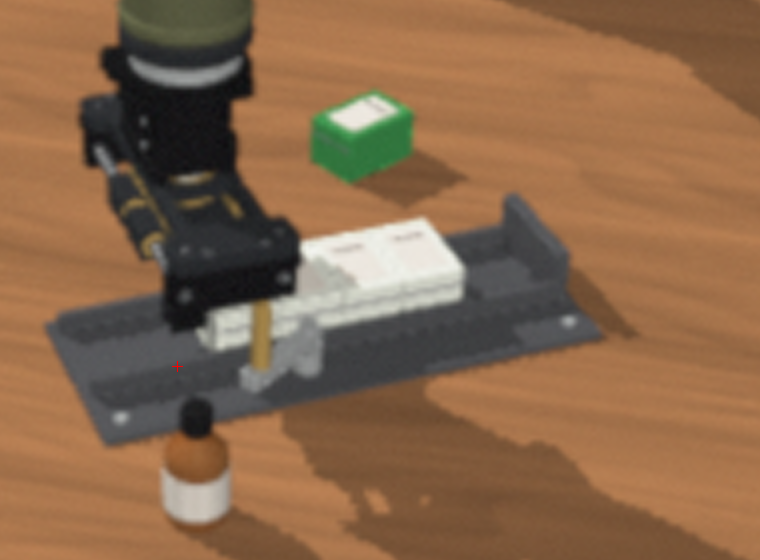

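View pics/i_top.png

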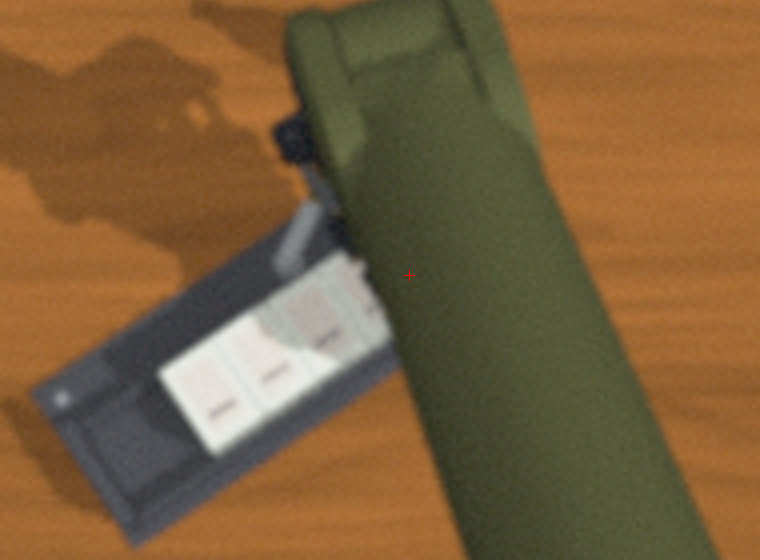

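Call:
play_rows([
  [0.16, 0, 0, 0],
  [0.16, 0, 0, 0],
  [0.16, 0, 0, 0],
  [0.16, 0, 0, 0],
  [0.16, 0, 0, 0],
])

```text
time: 8.25
tcp_pos: [0.6076, 0.0327, -0.0151]
tool_rot: [179.9, 0.2, 123.1]
force: [2.9, -5.9, 5.1]
finger_gap: 0.0005
```

Call:
play_rows([
  [0.12, 0, 0, 0],
  [0.12, 0, 0, 0],
  [0.08, 0, 0, 0],
])

```text
time: 8.62
tcp_pos: [0.5988, 0.0462, -0.0151]
tool_rot: [179.9, 0.2, 123.1]
force: [3.7, -5.6, 5.8]
finger_gap: 0.0004
```

```bash
python3 look.py j
```

```text
8.625 [ 0.59882278  0.04620749 -0.01506852] [-0.03294712 -0.00043523 -0.01506852] [179.90940348   0.20941855 123.10227814] [ 22.  27. -36. 101.  19.  57.  12.] 0.00037232169818195545
```

```bash
sleep 1
```

```text
(no output)
```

View pics/j_scene.png

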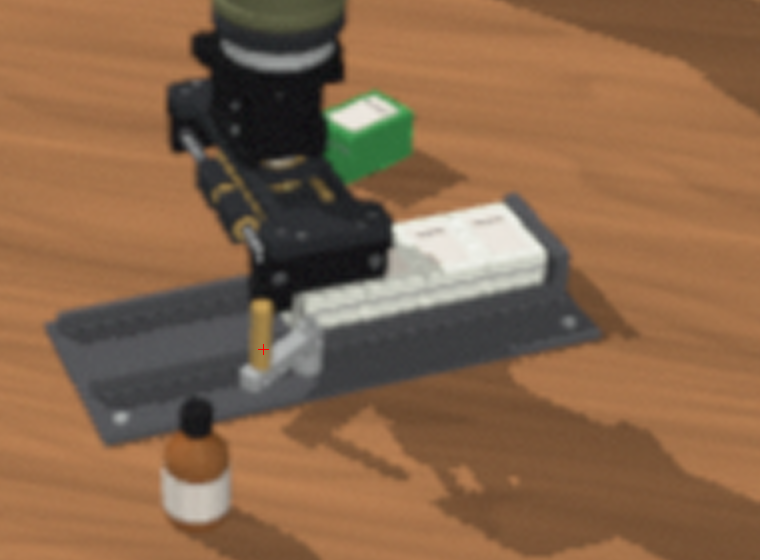

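View pics/j_top.png

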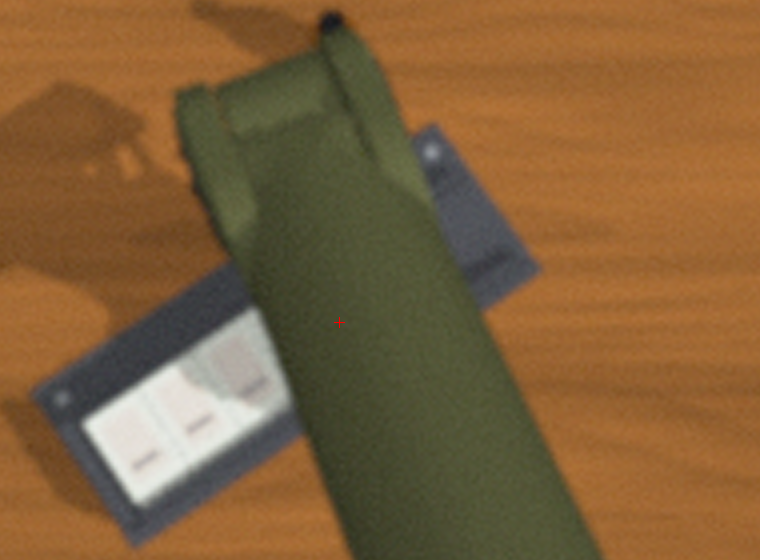

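Call:
play_rows([
  [0.06, 0, 0, 0],
  [0.05, 0, 0, 0],
  [0.04, 0, 0, 0],
])

```text
time: 9.1
tcp_pos: [0.5962, 0.0502, -0.0151]
tool_rot: [179.9, 0.4, 123.0]
force: [7.4, -9.3, 1.8]
finger_gap: 0.0007
```

Call:
play_rows([
  [0.03, 0, 0, 0],
  [0.03, 0, 0, 0],
])

```text
time: 9.35
tcp_pos: [0.5962, 0.0501, -0.015]
tool_rot: [179.8, 0.6, 122.9]
force: [11.0, -13.0, -0.1]
finger_gap: 0.0003
```

Call:
play_rows([
  [-0.3, 0, 0, 0],
  [-0.5, 0, 0, 0],
  [0, 0, -0.9, 0],
  [0, 0, -0.9, 0],
  [-0.5, 0, -0.2, 0],
])

```text
time: 9.98
tcp_pos: [0.6283, 0.0052, 0.0872]
tool_rot: [179.7, 0.0, 123.4]
force: [1.1, -0.2, -0.4]
finger_gap: 0.0009
```

```bash
python3 look.py k
```

```text
9.975 [0.62832598 0.0052019  0.08717934] [-0.08341025 -0.0027525   0.08717934] [1.79749452e+02 1.96107316e-02 1.23404050e+02] [ 27.  24. -37.  93.  15.  69.  20.] 0.000870060554412724
```

```bash
sleep 1
```

```text
(no output)
```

View pics/k_scene.png

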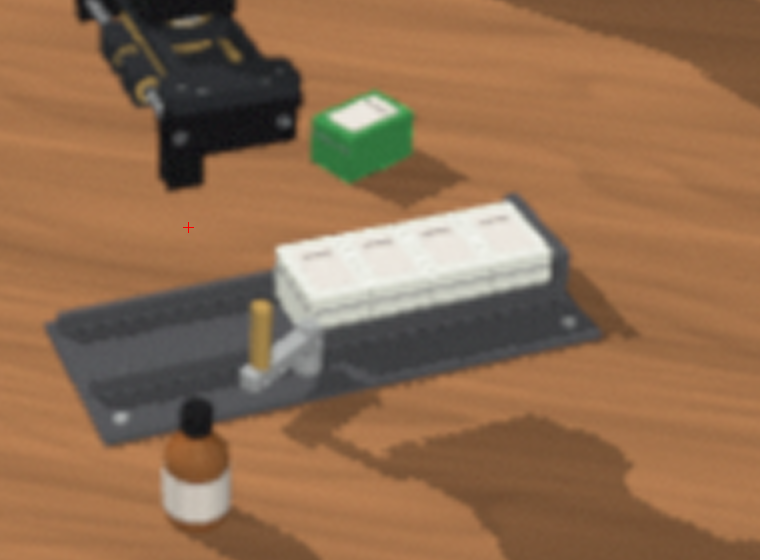

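View pics/k_top.png

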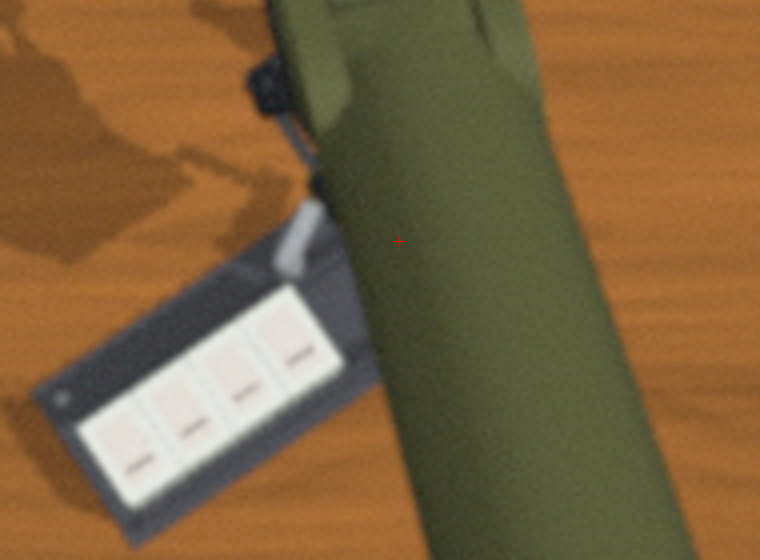

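```bash
cat > fit3.py <<'E'
from h import *
D={c:viewer.read_camera(c) for c in("top","scene")}
def pts(q):
    phi=q[3]
    return [(-.015,-.03,.04),(-.015,.03,.04),(.145,.03,.04),(.145,-.03,.04),(-.024,-.048,.032),(-.024-.046*np.sin(phi),-.048+.046*np.cos(phi),.074)]
def model(q): return np.array([proj(D[c],T(q,np.array(p))) for c in D for p in pts(q)])
t=lambda x,y:(x/4+205-.375,y/4+150-.375)
s=lambda x,y:(x/4+270-.375,y/4+190-.375)
obs=np.array([t(293,284),t(345,362),t(133,510),t(77,430),t(288,266),t(314,180),s(303,302),s(277,247),s(513,202),s(551,248),s(313,322),s(262,302)])
r=least_squares(lambda q:(model(q)-obs).ravel(),[*Q[:3],Q[4]],x_scale=[.01,.01,.1,.1],loss="soft_l1")
q=r.x;print("old",Q);print("new",q,np.degrees(q[2:]));print((model(q)-obs).round(1))
np.save("q3.npy",q)
p=np.array([.5962,.0501,0]);c,sn=np.cos(q[2]),np.sin(q[2]);d=p[:2]-q[:2];print("stall TCP in tray",c*d[0]+sn*d[1],-sn*d[0]+c*d[1])
E
python3 fit3.py
```

```text
old [ 0.58046304  0.07356845  2.14859715 -0.12603671  2.05133288]
new [0.57784349 0.07119797 2.15817516 2.12472491] [123.65432797 121.73776981]
[[-0.9  0.8]
 [-0.6  0.5]
 [-1.2 -0.4]
 [-0.3 -0.2]
 [-0.4 -1.7]
 [-0.4 -0.5]
 [ 1.4 -1.8]
 [-1.1 -1.2]
 [-1.7 -1.2]
 [-0.5 -0.4]
 [-2.   0.8]
 [-0.7 -0.1]]
stall TCP in tray -0.027734701301093505 -0.003587790374625208
```

```bash
cat >> h.py <<'E'
import os
if os.path.exists("q3.npy"): Q=np.load("q3.npy")
def pin(phi): return np.array([-.024-.046*np.sin(phi),-.048+.046*np.cos(phi)])
E
python3 - <<'E'
from h import *
s=ctrl.state();print(s["joint_pos"].round(1),totray(s["tcp_pos"]))
for r in plan(-.060,-.106,.087,95)[0]:print(r)
print(T(Q,np.array([-.06,-.106,0])))
E
```

```text
[ 26.8  23.8 -37.   92.9  15.1  68.5  19.6] [-0.08387152 -0.00179638  0.08254572]
[0.031, 0.13, -0.006, -0.995]
[0.017, 0.132, -0.006, -0.995]
[0.004, 0.134, -0.006, -0.995]
[-0.01, 0.133, -0.006, -0.995]
[-0.024, 0.131, -0.006, -0.995]
[-0.038, 0.128, -0.006, -0.995]
[-0.051, 0.124, -0.006, -0.995]
[-0.063, 0.118, -0.006, -0.995]
[-0.075, 0.11, -0.006, -0.995]
[-0.086, 0.102, -0.006, -0.995]
[-0.097, 0.092, -0.006, -0.995]
[-0.106, 0.082, -0.006, -0.995]
[-0.114, 0.07, -0.006, -0.995]
[-0.12, 0.058, -0.006, -0.995]
[-0.126, 0.045, -0.006, -0.995]
[-0.13, 0.032, -0.006, -0.995]
[0.69932835 0.0799974  0.        ]
```

Call:
play_rows([
  [0.03, 0.13, -0.05, -1],
  [0.02, 0.13, -0.05, -1],
  [0, 0.13, 0, -1],
  [-0.01, 0.13, 0, -1],
  [-0.02, 0.13, 0, -1],
])

```text
time: 10.8
tcp_pos: [0.6474, 0.0282, 0.0869]
tool_rot: [-180.0, -0.2, 153.5]
force: [-0.5, -0.1, -0.6]
finger_gap: 0.0007
```

Call:
play_rows([
  [-0.04, 0.13, 0, -1],
  [-0.05, 0.12, 0, -1],
  [-0.06, 0.12, 0, -1],
  [-0.08, 0.11, 0, -1],
  [-0.09, 0.1, 0, -1],
])

```text
time: 11.42
tcp_pos: [0.6706, 0.0524, 0.0869]
tool_rot: [179.9, -0.2, -176.5]
force: [0.4, -0.4, -0.9]
finger_gap: 0.0004
```

Call:
play_rows([
  [-0.1, 0.09, 0, -1],
  [-0.11, 0.08, 0, -1],
  [-0.11, 0.07, 0, -1],
  [-0.12, 0.06, 0, -1],
  [-0.13, 0.05, 0, -1],
])

```text
time: 12.05
tcp_pos: [0.6936, 0.077, 0.0869]
tool_rot: [179.8, -0.2, -146.5]
force: [1.1, 0.8, 0.1]
finger_gap: -0.0002
```

```bash
python3 look.py l;python3 - <<'E'
from h import *
s=ctrl.state();print(s["joint_pos"].round(1),totray(s["tcp_pos"]),s["tool_rot"][2]-np.degrees(Q[2]))
for r in plan(-.060,-.106,.016,95)[0]:print(r)
E
```

```text
12.05 [0.69364856 0.07699706 0.08690129] [-0.05934984 -0.09960944  0.08690129] [ 1.79838689e+02 -1.50445155e-01 -1.46507407e+02] [ 26.  38. -52.  81.  30.  76.  96.] -0.00016066778687218685
[ 26.3  37.6 -52.   80.8  29.5  76.   96.3] [-0.05889026 -0.10008871  0.08695265] -270.3026132801181
[-0.059, -0.011, 0.71, -0.442]
[-0.059, -0.014, 0.71, -0.442]
```

```bash
sleep 1
```

```text
(no output)
```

View pics/l_scene.png

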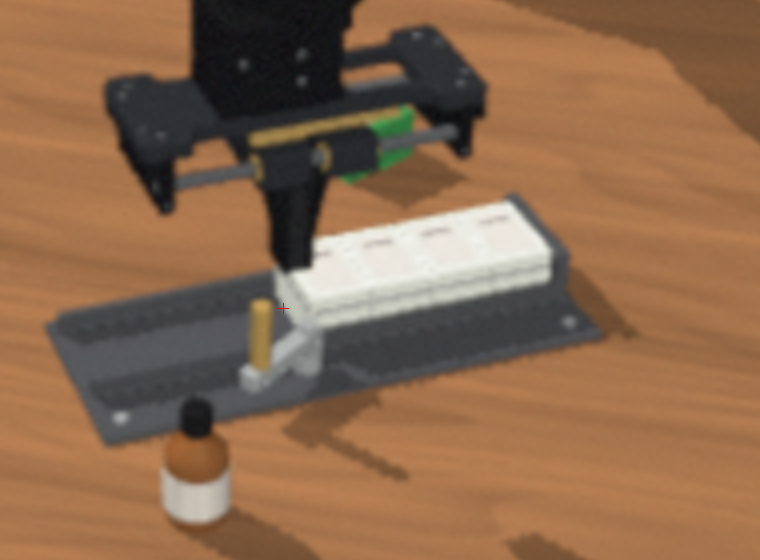

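View pics/l_top.png

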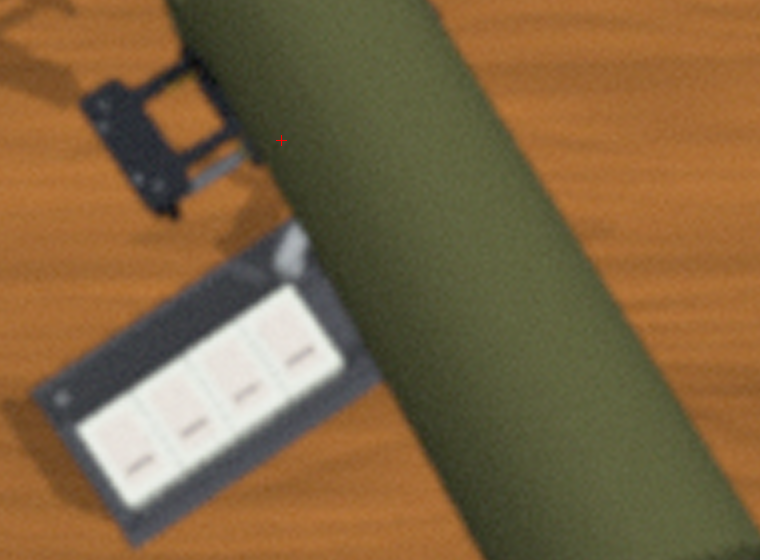

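Call:
play_rows([
  [-0.1, 0, 0.7, 0],
  [-0.1, 0, 0.7, 0],
  [0, 0, 0, 0],
])

```text
time: 12.52
tcp_pos: [0.7002, 0.0808, 0.0147]
tool_rot: [179.8, -0.4, -146.8]
force: [-0.2, 0.1, -0.7]
finger_gap: 0.0006
```

```bash
python3 look.py m;python3 - <<'E'
from h import *
s=ctrl.state();print(s["force"],totray(s["tcp_pos"]),s["tool_rot"][2]-np.degrees(Q[2])+360, pin(Q[3]))
E
```

```text
12.525 [0.70017871 0.08084879 0.01471196] [-0.05976256 -0.10717967  0.01471196] [ 179.77814713   -0.39213185 -146.83255238] [ 24.  42. -49.  83.  33.  71.  94.] 0.0006314605418156126
[ 0.799025   -0.16839225  1.50343384] [-0.06101444 -0.11001324  0.01904823] 89.50843099223312 [-0.06312137 -0.07219749]
```

```bash
sleep 1
```

```text
(no output)
```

View pics/m_scene.png

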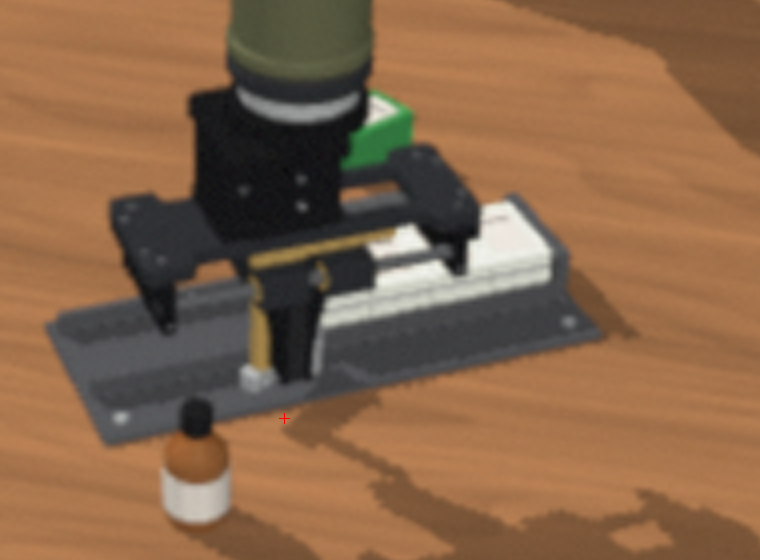

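View pics/m_top.png

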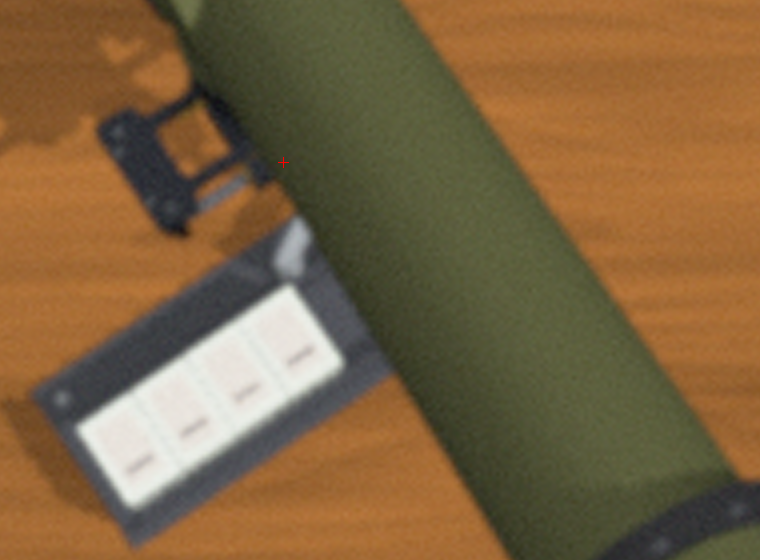

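```bash
cat > arc.py <<'E'
import sys
from h import *
# args: list of phi (deg), reading start pose from state or commanded
R=.0165;B=.008
def wp(phi,extra=0,hoff=0):
    h=min(phi,90)+0 if phi>0 else 0
    h=np.radians(h);n=np.array([np.cos(h),np.sin(h)]);ty=np.array([np.sin(h),-np.cos(h)])
    f=pin(np.radians(phi))-(R-extra)*n-B*ty
    return f,np.degrees(h)
z=.016
cur=None
if len(sys.argv)>1 and sys.argv[1]=="app":
    f,h=wp(122,-.004);L=[(f,h)]
else:
    L=[wp(float(a)) for a in sys.argv[1:]]
s=ctrl.state();print(totray(s["tcp_pos"]),s["tool_rot"][2]-np.degrees(Q[2])+360,s["force"])
for f,h in L:
    rows,cur=plan(f[0],f[1],z,h,n=1 if len(L)>1 else None,cur=cur);print(f.round(4),round(h),rows)
E
python3 arc.py app; python3 arc.py 122 114 106 98 90
```

```text
[-0.06101444 -0.11001324  0.01904823] 89.50843099223312 [ 0.799025   -0.16839225  1.50343384]
[-0.071  -0.0929] 90 [[0.341, -0.203, 0.061, -0.082]]
[-0.06101444 -0.11001324  0.01904823] 89.50843099223312 [ 0.799025   -0.16839225  1.50343384]
[-0.071  -0.0889] 90 [[0.421, -0.204, 0.061, -0.082]]
[-0.074  -0.0832] 90 [[0.113, -0.06, -0.0, -0.0]]
[-0.0762 -0.0772] 90 [[0.121, -0.044, -0.0, -0.0]]
[-0.0776 -0.0709] 90 [[0.126, -0.027, -0.0, -0.0]]
[-0.078  -0.0645] 90 [[0.128, -0.009, -0.0, -0.0]]
```

Call:
play_rows([
  [0.17, -0.1, 0, 0],
  [0.17, -0.1, 0, 0],
  [0.08, 0, 0, 0],
  [0.11, -0.06, 0, 0],
  [0.12, -0.04, 0, 0],
])

```text
time: 13.25
tcp_pos: [0.6849, 0.0502, 0.0192]
tool_rot: [-180.0, 0.0, -146.8]
force: [1.7, -0.3, 0.6]
finger_gap: 0.0004
```

```bash
python3 look.py n;python3 arc.py 106 98 90
```

```text
13.25 [0.68490832 0.05016511 0.01921356] [-0.07684098 -0.07746434  0.01921356] [-1.79976026e+02  3.96985150e-02 -1.46832703e+02] [ 29.  40. -50.  86.  32.  69.  96.] 0.0004441066064430636
[-0.07671656 -0.07633956  0.01866534] 89.4814132925842 [ 0.81355393  0.41754899 -0.28786145]
[-0.0762 -0.0772] 90 [[-0.017, 0.01, 0.053, -0.086]]
[-0.0776 -0.0709] 90 [[0.126, -0.027, -0.0, -0.0]]
[-0.078  -0.0645] 90 [[0.128, -0.009, -0.0, -0.0]]
```

```bash
sleep 1
```

```text
(no output)
```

View pics/n_scene.png

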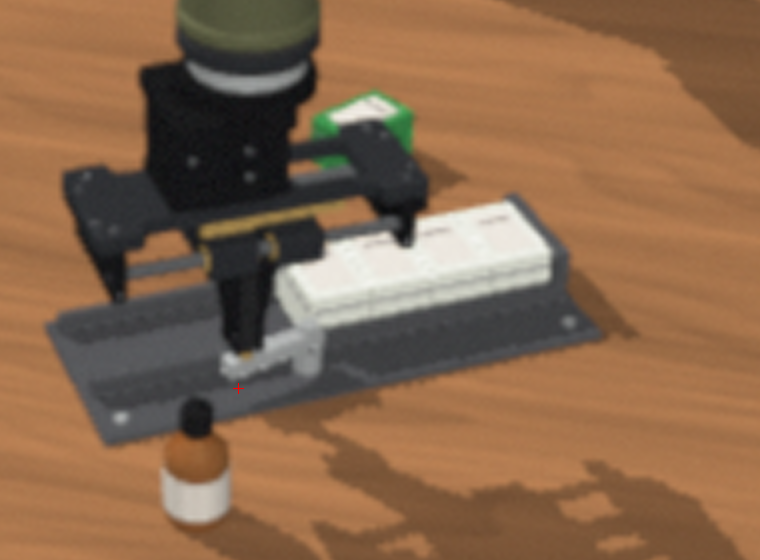

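View pics/n_top.png

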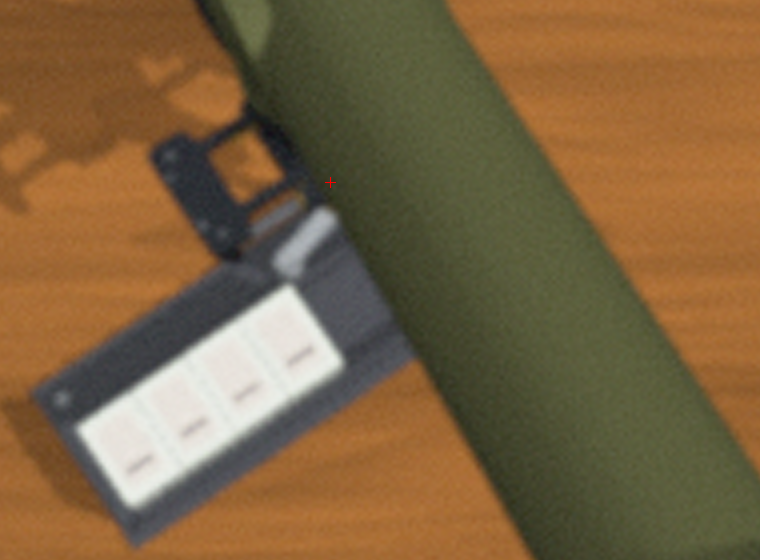

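```bash
python3 arc.py 106 98 90 85 80 75 70 65 60 55 50 45 40 35 30 25 20 15 10 5 0 -4
```

```text
[-0.07671656 -0.07633956  0.01866534] 89.4814132925842 [ 0.81355393  0.41754899 -0.28786145]
[-0.0762 -0.0772] 90 [[-0.017, 0.01, 0.053, -0.086]]
[-0.0776 -0.0709] 90 [[0.126, -0.027, -0.0, -0.0]]
[-0.078  -0.0645] 90 [[0.128, -0.009, -0.0, -0.0]]
[-0.0792 -0.0597] 85 [[0.095, -0.025, -0.0, 0.833]]
[-0.08   -0.0549] 80 [[0.095, -0.025, -0.0, 0.833]]
[-0.0804 -0.05  ] 75 [[0.095, -0.025, -0.0, 0.833]]
[-0.0804 -0.045 ] 70 [[0.095, -0.025, -0.0, 0.833]]
[-0.0799 -0.0401] 65 [[0.095, -0.025, -0.0, 0.833]]
[-0.079  -0.0353] 60 [[0.095, -0.025, -0.0, 0.833]]
[-0.0777 -0.0305] 55 [[0.095, -0.025, -0.0, 0.833]]
[-0.076  -0.0259] 50 [[0.095, -0.025, -0.0, 0.833]]
[-0.0739 -0.0215] 45 [[0.095, -0.025, -0.0, 0.833]]
[-0.0714 -0.0172] 40 [[0.095, -0.025, -0.0, 0.833]]
[-0.0685 -0.0132] 35 [[0.095, -0.025, -0.0, 0.833]]
[-0.0653 -0.0095] 30 [[0.095, -0.025, -0.0, 0.833]]
[-0.0618 -0.006 ] 25 [[0.095, -0.025, -0.0, 0.833]]
[-0.058  -0.0029] 20 [[0.095, -0.025, -0.0, 0.833]]
[-0.0539 -0.0001] 15 [[0.095, -0.025, -0.0, 0.833]]
[-0.0496  0.0023] 10 [[0.095, -0.025, -0.0, 0.833]]
[-0.0451  0.0044] 5 [[0.095, -0.025, -0.0, 0.833]]
[-0.0405  0.006 ] 0 [[0.095, -0.025, -0.0, 0.833]]
[-0.0373  0.0059] 0 [[0.064, 0.002, -0.0, -0.0]]
```

Call:
play_rows([
  [0.12, -0.03, 0.02, 0],
  [0.13, -0.01, 0.02, 0],
  [0.095, -0.025, 0, 0.83],
  [0.095, -0.025, 0, 0.83],
  [0.095, -0.025, 0, 0.83],
])

```text
time: 13.98
tcp_pos: [0.6637, 0.0321, 0.0164]
tool_rot: [180.0, -0.1, -161.9]
force: [1.2, 0.2, 0.4]
finger_gap: 0.0006
```

Call:
play_rows([
  [0.095, -0.025, 0, 0.83],
  [0.095, -0.025, 0, 0.83],
  [0.095, -0.025, 0, 0.83],
  [0.095, -0.025, 0, 0.83],
])

```text
time: 14.48
tcp_pos: [0.6461, 0.0238, 0.0165]
tool_rot: [180.0, -0.1, 178.2]
force: [1.2, 0.8, 0.2]
finger_gap: 0.0007
```

```bash
python3 look.py o;python3 arc.py 60 55 50 45
```

```text
14.475 [0.64608455 0.0237566  0.01645319] [-0.07730791 -0.03051248  0.01645319] [ 1.79983499e+02 -5.75606586e-02  1.78171376e+02] [ 29.  33. -45.  93.  25.  65.  66.] 0.0007031057306863787
[-0.07754471 -0.03000386  0.01650302] 414.65988744004983 [-0.21504668 -0.1147713  -0.6218142 ]
[-0.079  -0.0353] 60 [[-0.103, 0.037, 0.01, -0.89]]
[-0.0777 -0.0305] 55 [[0.095, -0.025, -0.0, 0.833]]
[-0.076  -0.0259] 50 [[0.095, -0.025, -0.0, 0.833]]
[-0.0739 -0.0215] 45 [[0.095, -0.025, -0.0, 0.833]]
```

```bash
sleep 1
```

```text
(no output)
```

View pics/o_scene.png

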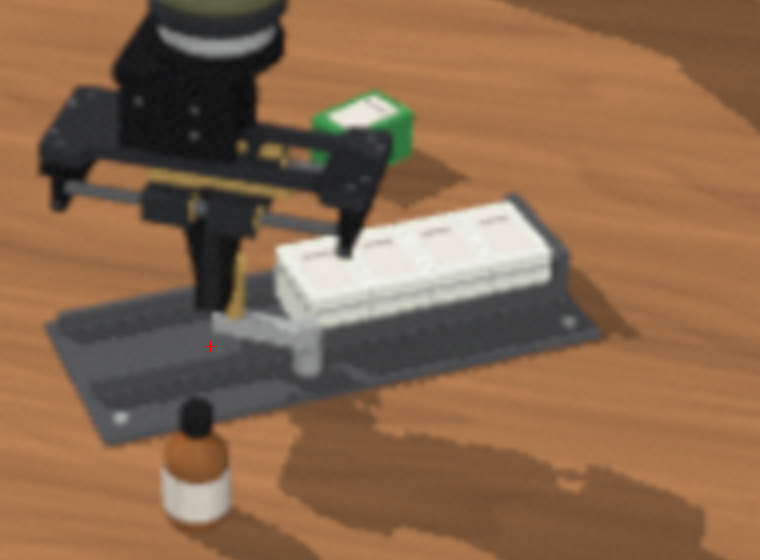

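View pics/o_top.png

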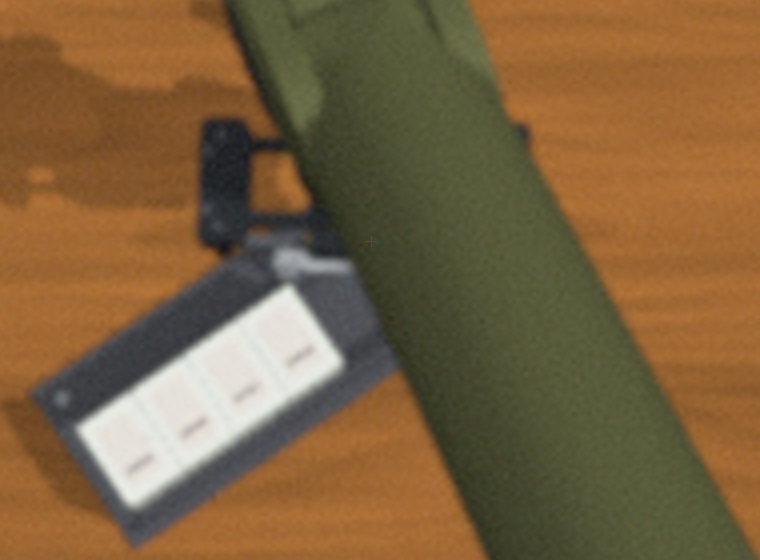

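Call:
play_rows([
  [0.095, -0.025, 0, 0.83],
  [0.095, -0.025, 0, 0.83],
  [0.095, -0.025, 0, 0.83],
  [0.095, -0.025, 0, 0.83],
  [0.095, -0.025, 0, 0.83],
])

```text
time: 15.2
tcp_pos: [0.6223, 0.0223, 0.0166]
tool_rot: [-180.0, -0.0, 153.4]
force: [1.6, -1.0, -0.8]
finger_gap: 0.0004
```

```bash
python3 look.py p;python3 arc.py 30 25 20 15
```

```text
15.2 [0.62231441 0.02225463 0.01660828] [-0.06538519 -0.00989395  0.01660828] [-1.79992240e+02 -1.55324298e-02  1.53369018e+02] [ 28.  29. -41.  97.  21.  63.  44.] 0.00040676572508179095
[-0.06516573 -0.00952843  0.01664256] 389.8613868038185 [-0.10734542  0.94421022  0.04376718]
[-0.0653 -0.0095] 30 [[-0.002, -0.002, 0.013, -0.023]]
[-0.0618 -0.006 ] 25 [[0.095, -0.025, -0.0, 0.833]]
[-0.058  -0.0029] 20 [[0.095, -0.025, -0.0, 0.833]]
[-0.0539 -0.0001] 15 [[0.095, -0.025, -0.0, 0.833]]
```

```bash
sleep 1
```

```text
(no output)
```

View pics/p_scene.png

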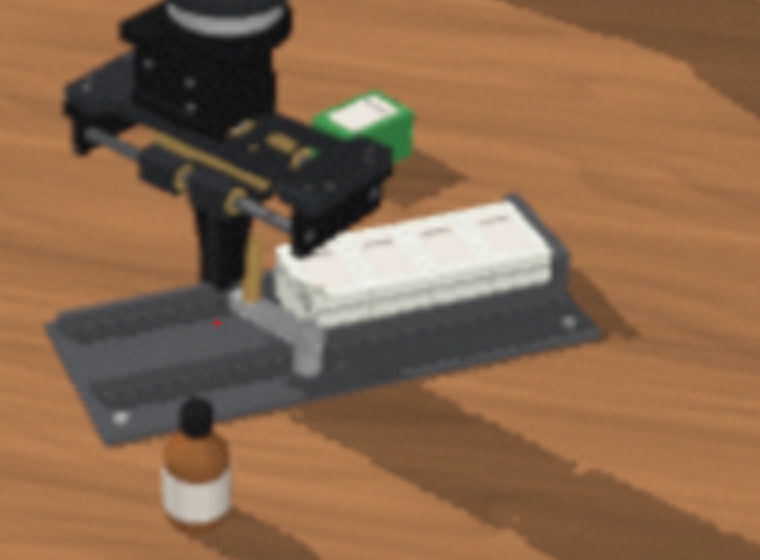

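View pics/p_top.png

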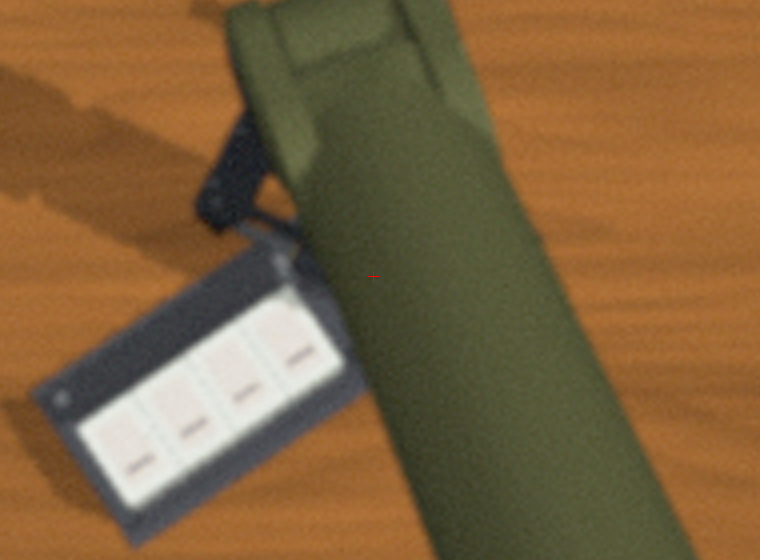

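Call:
play_rows([
  [0.095, 0, 0, 0.83],
  [0.095, 0, 0, 0.83],
  [0.095, 0, 0, 0.83],
  [0.095, 0, 0, 0.83],
])

```text
time: 15.8
tcp_pos: [0.6067, 0.0321, 0.0166]
tool_rot: [-179.9, 0.0, 133.5]
force: [0.4, -0.3, -0.4]
finger_gap: 0.0001
```

```bash
python3 look.py r;python3 arc.py 10 5 0 -4
```

```text
15.8 [0.60673633 0.03208273 0.01659106] [-0.04857124 -0.00237337  0.01659106] [-1.79935541e+02  1.18694306e-02  1.33491237e+02] [ 25.  26. -38.  99.  18.  61.  25.] 8.961212933850153e-05
[-0.04775065 -0.00263326  0.0166622 ] 370.00416674247424 [ 0.5492229  -0.57406566  0.18014247]
[-0.0496  0.0023] 10 [[-0.02, -0.104, 0.013, 0.001]]
[-0.0451  0.0044] 5 [[0.095, -0.025, -0.0, 0.833]]
[-0.0405  0.006 ] 0 [[0.095, -0.025, -0.0, 0.833]]
[-0.0373  0.0059] 0 [[0.064, 0.002, -0.0, -0.0]]
```

```bash
sleep 1
```

View pics/r_scene.png

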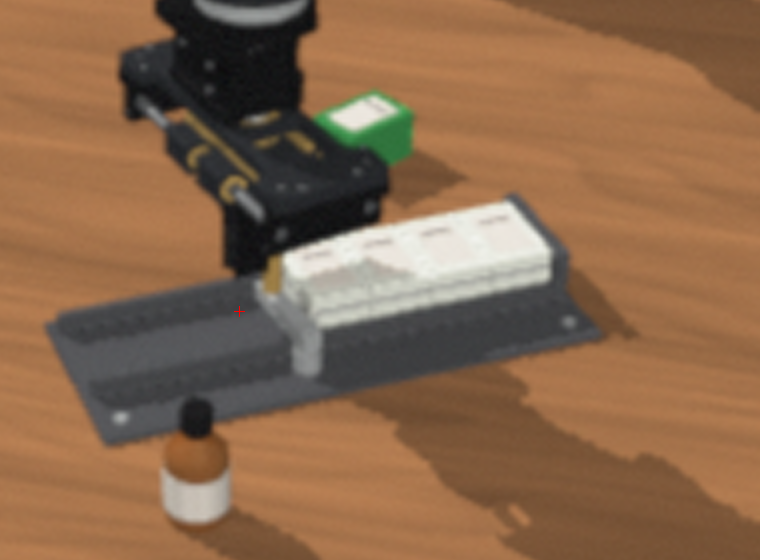

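Call:
play_rows([
  [0.09, 0, 0, 0.83],
  [0.09, 0, 0, 0.83],
  [0.05, 0, 0, 0],
])

```text
time: 16.27
tcp_pos: [0.6017, 0.0381, 0.0168]
tool_rot: [180.0, 0.3, 123.6]
force: [6.3, -6.9, -4.1]
finger_gap: 0.0006
```

Call:
play_rows([
  [0.05, 0, 0, 0],
])

```text
time: 16.4
tcp_pos: [0.6017, 0.0382, 0.0169]
tool_rot: [179.9, 0.5, 123.6]
force: [9.7, -10.4, -5.6]
finger_gap: 0.0006
```

Call:
play_rows([
  [-0.2, 0, 0, 0],
  [-0.6, 0, 0, 0],
  [-0.6, 0, -0.5, 0],
  [-0.6, 0, -0.9, 0],
  [-0.9, 0, -0.9, 0],
])

```text
time: 17.02
tcp_pos: [0.678, -0.0752, 0.1322]
tool_rot: [180.0, -0.1, 123.9]
force: [1.4, -0.2, 0.5]
finger_gap: 0.0003
```

Call:
play_rows([
  [-1, -0.5, -0.6, 0],
  [-1, -0.5, -0.5, 0],
  [-1, -0.5, 0, 0],
  [-1, -0.5, 0, 0],
  [-1, 0, 0, 0],
])

```text
time: 17.65
tcp_pos: [0.7313, -0.3438, 0.186]
tool_rot: [-179.9, 0.0, 123.5]
force: [1.0, 0.3, 0.6]
finger_gap: 0.0
```

```bash
python3 look.py s
```

```text
17.65 [ 0.73134492 -0.34375295  0.1860161 ] [-0.43047113  0.10218396  0.1860161 ] [-1.79915920e+02  3.90745331e-02  1.23478134e+02] [ 37.  42. -29.  53.  19.  89.  48.] 4.994252132407102e-06
```

```bash
sleep 1
```

```text
(no output)
```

View pics/s_scene.png

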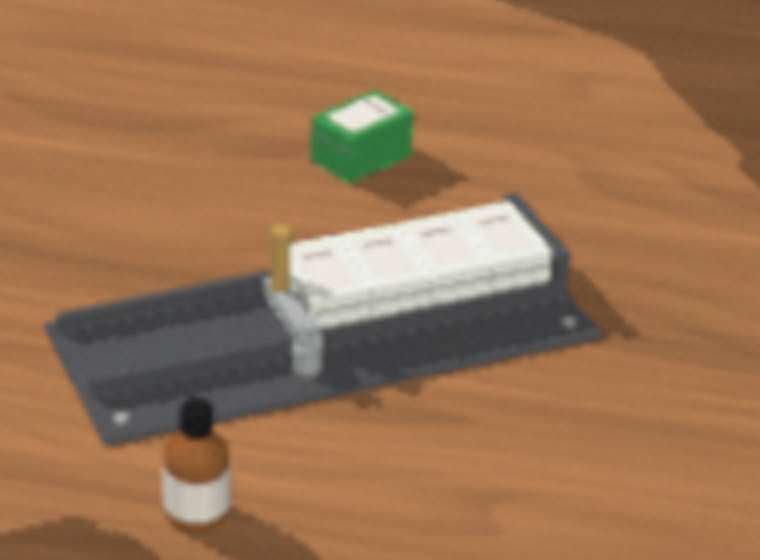

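View pics/s_top.png

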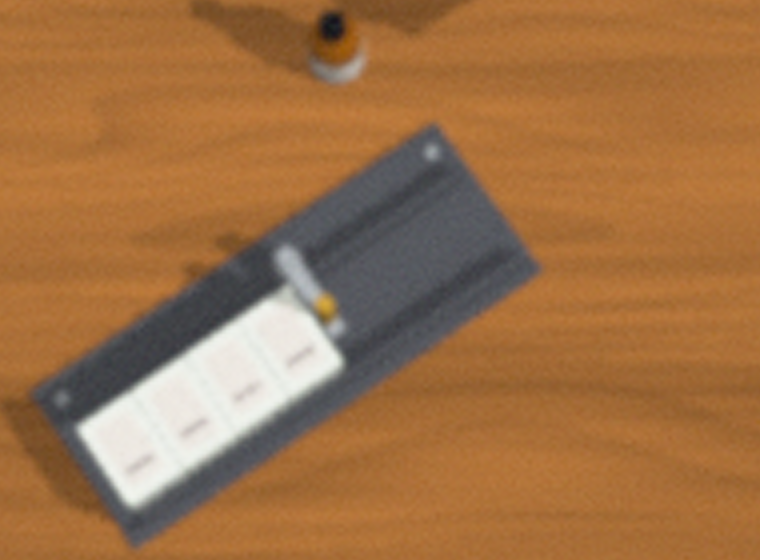

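```bash
cat > fit4.py <<'E'
from h import *
D={c:viewer.read_camera(c) for c in("top","scene")}
t=lambda x,y:(x/4+205-.375,y/4+150-.375)
s=lambda x,y:(x/4+270-.375,y/4+190-.375)
for ph in (0,.1,.2):
    for c,o,off in(("top",(326,303),(205,150)),("scene",(282,229),(270,190))):
        u=proj(D[c],T(Q,np.r_[pin(ph),.074]));print(ph,c,((u-off)*4+1.5).round(),"obs",o)
for c in D:
    for n in("keeper_pin","keeper_pivot","stain_bottle","dish","beaker"): 
        r=viewer.tip_of(c,n);print(c,n,r and r[0]["xy"])
for c in D: cv2.imwrite(f"pics/full_{c}.png",D[c]["color"][:,:,::-1])
a=D["top"]["color"][205:290,215:300,::-1];cv2.imwrite("pics/z.png",cv2.resize(a,None,fx=7,fy=7,interpolation=cv2.INTER_CUBIC))
E
python3 fit4.py
```

```text
0 top [323. 304.] obs (326, 303)
0 scene [279. 226.] obs (282, 229)
0.1 top [329. 300.] obs (326, 303)
0.1 scene [272. 227.] obs (282, 229)
0.2 top [335. 295.] obs (326, 303)
0.2 scene [265. 229.] obs (282, 229)
top keeper_pin [287.2, 224.2]
top keeper_pivot [278.3, 213.9]
top stain_bottle [288.8, 164.7]
top dish [155.7, 345.6]
top beaker [287.2, 225.6]
scene keeper_pin [343.0, 247.0]
scene keeper_pivot [349.3, 273.1]
scene stain_bottle [318.6, 316.3]
scene dish [475.5, 233.4]
scene beaker [200.2, 203.3]
```

```bash
sleep 1
```

```text
(no output)
```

View pics/z.png

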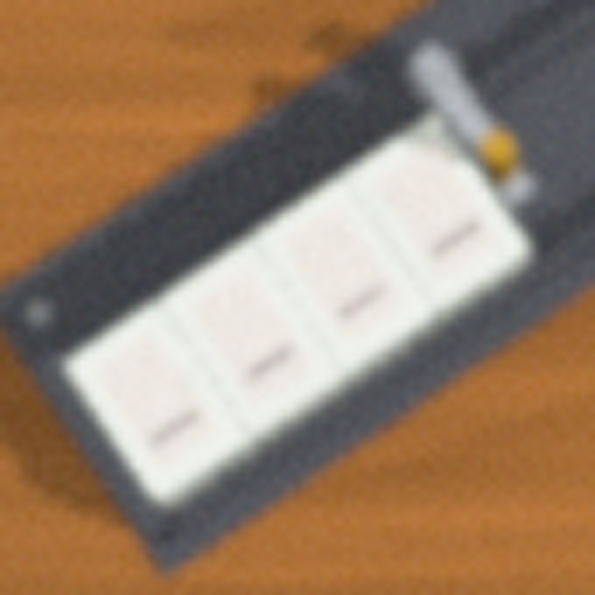

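View pics/full_scene.png

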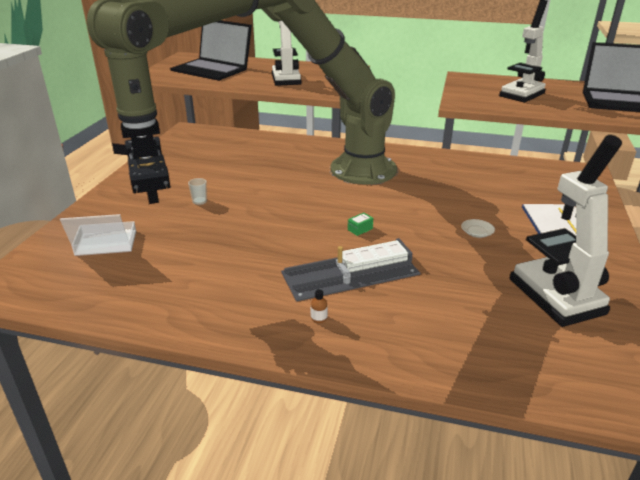

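```bash
python3 -c "
from cell import workorder,ctrl
print(ctrl.state()['time']);print(workorder.job_done())"
```

```text
18.35
the job is handed in; nothing more can be done
None
```

The row of four boxes is pushed home against the end stop, the keeper is swung shut behind it, and the arm is clear. I handed the job in at 18.35 s, under the 51 s limit; no verdict was reported.

**Row:** I pushed only on the rear face of the last box, with the fingers closed. The row slid at about 5–8 N and then stalled, with the force rising to about 17 N and no further motion. The pictures show the four boxes touching, with the front one at the stop.

**Keeper:** I pushed the pin round with the outside of the closed fingers until it stalled at about 14 N. In the last pictures the bar lies parallel to the rear face of the last box. The pin top is within about 1 pixel of where it should be when fully shut, in both cameras.

**Bystanders:** The bottle and dish were found within about 3 pixels of where they started. The beaker was unchanged in the scene view, but the top-camera network took the keeper pin for it, so I did not count that reading.

**What disagreed:**
- **Finger height:** In the pictures the closed fingertips sat about 35 mm higher than the reported tool position. My first approach passed above the boxes without touching anything; I then lowered the tool to correct for it.
- **Contact positions:** Contacts came about 3 mm off the camera fit, so I judged both end positions by force and by the pictures.

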